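Close the bench dry box and hold its cover on the seal

ROBOT

A 7-joint arm with a two-finger parallel gripper is mounted at the origin on a cart in front of the work surface, level with it; the furniture and walls round the work are solid. World frame = base frame: x ahead of the robot, y to its left, z up, the work surface at z = 0. Lengths are in m, angles in rad, forces in N, time in s.
With the tool pointing down it reaches from about 0.425 to 0.8 m from the base axis. Payload 8.3 kg.
Tool frame: the origin (TCP) lies at the very end of the fingers, on their centre line; the grasp point (between the pads) lies 19 mm behind it; z points along the fingers, y is the direction in which the jaws open and shut (so a half turn about z gives the same grasp; the last joint's range is limited). The gripper opens to 85 mm and grips with 20 to 120 N. Pads are 22 mm wide; open, the fingers measure 114 mm over their backs; the gripper's body (76 mm by 85 mm) begins 54 mm behind the grasp point. The pads swing forward as they close: fully open they stand 13 mm farther back than shut.
Start: joints at [1.179, 0.383, 0.016, 1.37, -0.006, 1.388, -0.046], TCP at [0.202, -0.591, 0.231] pointing down, gripper open.
Joint ranges: [-2.95, 2.95], [-0.25, 2.06], [-1.52, 1.56], [0.18, 2.33], [-1.44, 4.58], [0.02, 2.06], [-3.01, 3.01]. Speed limits (rad/s): [2.39, 2.39, 3.01, 3.01, 3.14, 3.14, 3.14].

INTERFACE

Orientations are given as a 3x3 rotation matrix whose columns are the frame's x, y, z axes.
In Python, from workcell import arm gives the robot as it stands.
- The arm moves only by the tool apply_moves, never from a script. Its argument "rows" is a list that holds one entry, the list of rows, each a list of 4 numbers: the shift along the world's x, y, z in cm, then the turn about the world's z in rad. A call has 1 to 10 rows; each row shifts and turns the commanded pose from where the row before left it; what a row does not reach is not made up. A row lasts 1/12 s, in which the tool goes at most 41.7 mm and 7.16 degrees, less where a joint would pass 70% of its speed; a pose out of reach is approached as far as the arm can. A call with a gripper value outside its range is refused whole. "hand" is the opening, from 0 (shut) to 1 (fully open), set as the call begins (left out, the last holds). The fingers move at their own pace and stop on an object; "grip_force" is the grip in N (left out, the last holds). Time passes only in rows, so rows that do not move let the fingers close. It gives the time, the measured TCP pose, the force and the opening at its end, in the units of the state.
- arm.get_obs(): the state, without advancing time (a new reading comes with each control period).
- arm.get_image(name): name is "scene" or "top" or "wrist"; returns the picture (480x640x3 uint8, blue, green, red); there is no depth.
- arm.calibration(name): a dict with "fx", "fy", "cx", "cy" (pixels), "k1" (the pictures are not rectified: a ray, as slopes to the right and down, at radius r is drawn at 1 + k1 r^2 times it, then the intrinsics apply), "view" (4x4, takes a point from world to camera coordinates). Camera axes: x right, y up, looking along -z (the intrinsics and any distortion apply to the point x, -y, -z); pixel columns grow to the right and rows downward; lengths in m; the calibration is good to about 2 mm. A picture is of the moment at which its call begins: read the wrist's pose just before it. calibration takes no time and is no camera call; for the wrist camera it gives the pose at the moment of the call.
- arm.close_job(): hands the job in, once; it reports no verdict.
The state is a dict: "t": time; "joint_pos": joint angles; "dq": joint speeds; "effort": joint torques, N m; "tool_pos": TCP position; "tcp_rot": TCP orientation; "contact_force": force on the tool from outside, world axes, zero at the start; "moment": the same for the moment, N m; "finger_gap": opening from 0.0 (shut) to 1.0 (fully open).
Only numpy, scipy, OpenCV 4.12 (cv2) and the standard library are available. Lean on these libraries where they do the work, as an engineer would, in place of code of your own. Each camera call takes 0.05 s, during which the arm holds its last target.

TASK

Put the crucibles away in the grey dry box: nest the crucible that stands on the bench upright into the one inside the box and let it go, and turn the wing of the box's quarter-turn fastener in line with the cover's slot. Then take the cover by its bar handle, set it on the box with the slot over the wing and the round hole over the dowel, and press it down on its rubber seal until it lies below the wing, so that the wing could be turned over it. Finish while holding it pressed down like that, the wing still in line, for a colleague to lock; do not force anything, and leave the beaker, the crucible lids and the brush where they are.

Things in the scene. Friction and masses are not known exactly. Their poses are not given: they have to be found in the camera images.
- drybox: grey sheet-metal box with a steel flange on top, fixed to the bench, 220 (x) x 136 (y) x 54 mm high; origin at the centre of its underside, x along its length. At the -x end, towards the robot, the wing stud rises from the flange at x = -90 mm, y = 0; at the +x end a fixed upright steel dowel, 8 mm thick, 19 mm high with a conical tip, at x = +90 mm, y = 0. Opening in the flange 124 (x) x 104 (y) mm, centred; inside floor (white perforated plate) 11 mm above the origin.
- drybox_seat (a point): centre of the flange's upper face, 54 mm above the bench; axes as the box. Round the opening a springy black rubber gasket stands 6 mm above this face; it yields about 2 N per mm, so the free cover (2 to 2.8 N) lies about 4.4 mm above the face; a push of 4 N more brings it under the wing, 8 N to about 1 mm; metal meets metal at 0.
- wing (a joint): turn of the quarter-turn wing stud about the vertical, rad; 0 = wing along the box's y axis, in line with the seated cover's slot (open); grows anticlockwise seen from above; about 1.57 = wing along the box's x axis, across the slot (locked). Stops at -0.06 and 1.63; friction about 0.06 N m holds it where it is left.
- wing_grip (a point): point in the middle of the wing, on its axis of turn, 17 mm above the flange; y runs along the wing's length. The wing is 26 mm long, 8 mm thick with flat sides and round ends and top; its underside is 8.5 mm and its top 25.5 mm above the flange; below it is a round neck 7 mm thick.
- panel: loose flat grey metal cover, 208 (x) x 128 (y) x 5 mm, 0.24 kg, lying on the bench with its handle up; origin at the centre of its underside, x along its length. Slot 12 (x) x 30 (y) mm through it at x = -90 mm, y = 0; round hole 11 mm across at x = +90 mm, y = 0. Seated, its axes agree with the box's and its origin lies over the flange's centre.
- panel_handle (a point): middle of the cover's black bar handle: bar 96 mm along x, 12 mm wide (y) and 12 mm high; this point lies 34 mm above the underside; 23 mm of free height between the cover's upper face and the bar.
- crucible_loose: grey-white porcelain crucible on the bench, conical and open, 37 mm across the rim, 24 mm across the foot, 28 mm high, 22 g; origin at the centre of its foot, z up.
- crucible_inner: an equal crucible that stands inside the dry box under the opening; origin at the centre of its foot. A crucible nested in it sits with its foot about 10 mm above this origin.
- beaker: bystander: glass beaker, 54 mm across, 68 mm high, behind the box
- lid_a: bystander: porcelain crucible lid with knob, 40 mm across, beside the box's far left corner
- lid_b: bystander: second crucible lid, behind the first
- brush: bystander: brush with wooden handle, 201 mm long, lying at the right
Mind the look-alikes: they are no part of the job. Leave any blue or red look-alike of the crucible_inner alone.

How it is judged:
By the outcome, as a careful person would: the job done as asked, in the order asked, and still so for the second after the job is handed in, while the arm keeps its last pose, push and grip.
It also fails if it takes over 61 s, if anything falls off the work surface, if the arm or the gripper's body presses on something with over 40 N, if the wrist force passes 120 N, or if a joint passes its speed limit or range.

## Working session

There is one attempt and no reset: what is moved stays moved. The work goes in short steps, Python scripts to look and compute and a tool call to move; the robot and the scene stay as the last step left them, time stands still between calls to the robot, and variables do not carry over. Pictures are saved under pics/ and viewed, and the job is handed in when it is done.

Besides the shell and the picture viewer there is one more tool, called as name(argument=value, ...), one argument or row to a line, values as JSON. apply_moves: Moves the arm, as the interface text tells. Its arguments: {"type":"object","properties":{"rows":{"type":"array","items":{"type":"array","items":{"type":"array","items":{"type":"number"}}}},"hand":{"type":"number"},"grip_force":{"type":"number"}},"required":["rows"]}

```bash
ls; mkdir -p pics; python3 - <<'E'
from workcell import arm
import cv2
o=arm.get_obs();print(o)
for n in("scene","top"):
    c=arm.calibration(n);print(n,c)
    cv2.imwrite(f"pics/{n}0.png",arm.get_image(n))
E
```

```text
pics
{'t': 0.0, 'joint_pos': array([ 1.17907925,  0.38424585,  0.01635912,  1.37116748, -0.00630553,
        1.38818301, -0.04650003]), 'dq': array([-0.00143044,  0.00151669,  0.00235551, -0.0009115 ,  0.00174798,
        0.00203202, -0.00177482]), 'effort': array([-3.36666644e-04, -6.27595067e+01,  8.44135210e-01, -3.71833813e+01,
        1.65233645e-02,  1.42122468e-02, -1.53257912e-05]), 'tool_pos': array([ 0.20170881, -0.59102466,  0.23026791]), 'tcp_rot': array([[ 9.46400316e-01,  3.22995377e-01, -6.54622023e-04],
       [ 3.22996039e-01, -9.46398524e-01,  1.84193457e-03],
       [-2.45969671e-05, -1.95464778e-03, -9.99998089e-01]]), 'contact_force': array([-0.52897959,  0.47010353, -0.28309045]), 'moment': array([-0.00069943,  0.0483416 , -0.00658738]), 'finger_gap': 0.9994340293349423}
scene {'fx': 536.823612242401, 'fy': 536.823612242401, 'cx': 323.8997389356026, 'cy': 238.55213925290988, 'k1': 0.04868990889364717, 'view': array([[ 0.52239744, -0.85235929, -0.02417763, -0.29376555],
       [ 0.35404548,  0.19101983,  0.91551255, -0.28846695],
       [-0.77572722, -0.48682139,  0.40156222, -0.71915242],
       [ 0.        ,  0.        ,  0.        ,  1.        ]])}
top {'fx': 528.4770510466415, 'fy': 528.4770510466415, 'cx': 314.3241553352537, 'cy': 242.34709461740437, 'k1': -0.14205839753602442, 'view': array([[-2.03398217e-02, -9.99792769e-01, -8.42764462e-04,
         4.07624658e-03],
       [ 9.89112739e-01, -2.02454139e-02,  1.45760463e-01,
        -6.07464492e-01],
       [-1.45747319e-01,  2.13115276e-03,  9.89319553e-01,
        -1.15247820e+00],
       [ 0.00000000e+00,  0.00000000e+00,  0.00000000e+00,
         1.00000000e+00]])}
```

View pics/scene0.png

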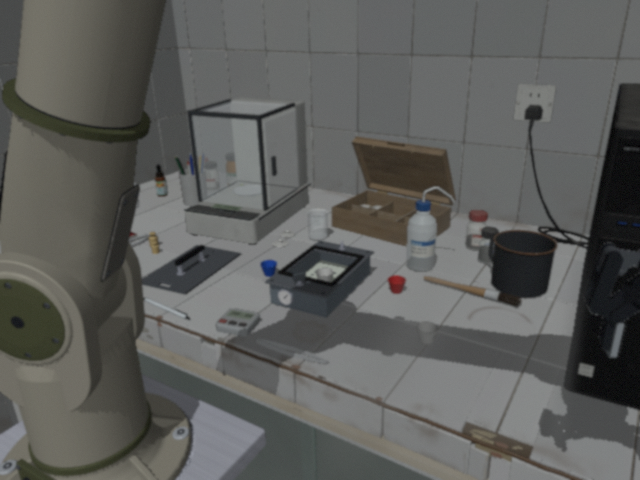

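View pics/top0.png

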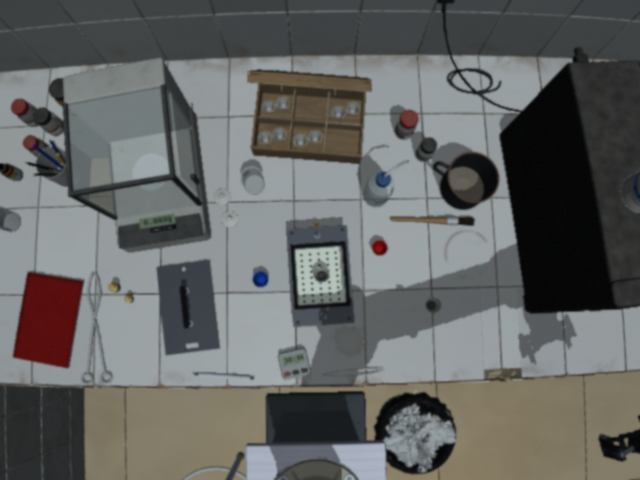

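```bash
cat > h.py <<'E'
import numpy as np, cv2
from workcell import arm
def KD(c):
    return np.array([[c['fx'],0,c['cx']],[0,c['fy'],c['cy']],[0,0,1.]]), np.array([c['k1'],0,0,0,0.])
F=np.diag([1,-1,-1.])
def pose(c):
    V=np.array(c['view']); R=F@V[:3,:3]; t=F@V[:3,3]; return R,t
def ray(c,uv):
    K,D=KD(c); p=cv2.undistortPoints(np.array(uv,float).reshape(-1,1,2),K,D).reshape(-1,2)
    R,t=pose(c); d=np.c_[p,np.ones(len(p))]@R; return -R.T@t,d
def at(c,uv,z):
    o,d=ray(c,uv); z=np.broadcast_to(z,len(d)); return o+d*((z-o[2])/d[:,2])[:,None]
def proj(c,P):
    K,D=KD(c);R,t=pose(c); return cv2.projectPoints(np.array(P,float).reshape(-1,1,3),cv2.Rodrigues(R)[0],t,K,D)[0].reshape(-1,2)
def crop(im,x0,y0,x1,y1,s,fn):
    cv2.imwrite(fn,cv2.resize(im[y0:y1,x0:x1],None,fx=s,fy=s,interpolation=cv2.INTER_CUBIC))
E
python3 - <<'E'
from h import *
im=cv2.imread('pics/top0.png')
crop(im,140,210,340,360,4,'pics/t1.png')
crop(im,280,200,480,350,4,'pics/t2.png')
c=arm.calibration('top')
print(at(c,[(433,305),(320,270),(380,247),(261,278),(316,225),(322,318),(185,307)],0.03).round(3))
E
```

```text
[[ 0.46  -0.275  0.03 ]
 [ 0.546 -0.02   0.03 ]
 [ 0.596 -0.159  0.03 ]
 [ 0.53   0.115  0.03 ]
 [ 0.65  -0.013  0.03 ]
 [ 0.437 -0.022  0.03 ]
 [ 0.467  0.289  0.03 ]]
```

View pics/t1.png

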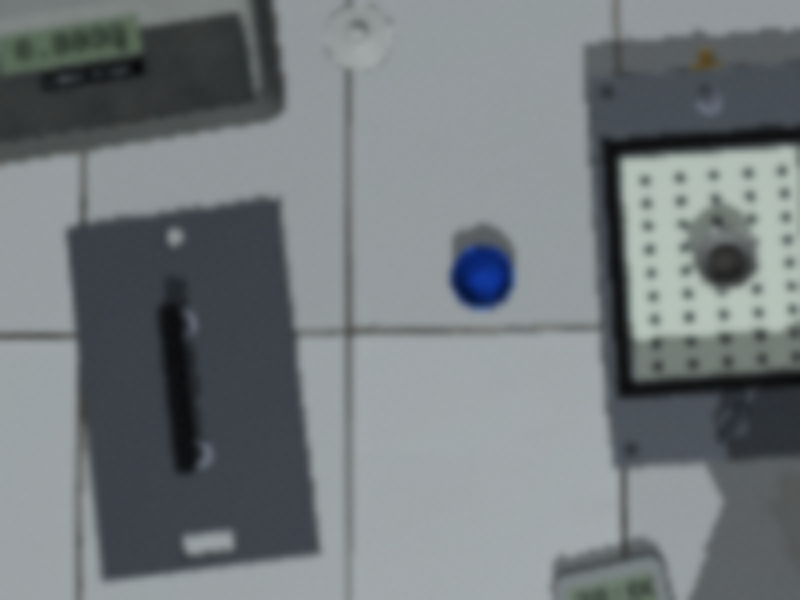

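View pics/t2.png

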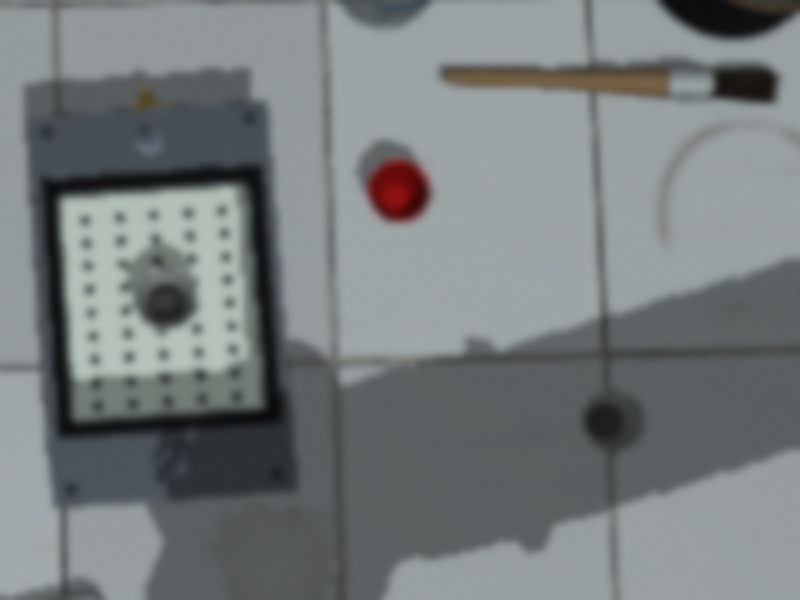

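```bash
python3 - <<'E'
from h import *
from scipy.optimize import least_squares
c=arm.calibration('top')
T1=lambda p:(np.array(p,float)+.5)/4-.5+[140,210]
T2=lambda p:(np.array(p,float)+.5)/4-.5+[280,200]
def fit(L,uv,x0):
    L=np.array(L,float)
    def P(q):
        s,k=np.sin(q[2]),np.cos(q[2]); return np.c_[q[0]+k*L[:,0]-s*L[:,1],q[1]+s*L[:,0]+k*L[:,1],L[:,2]]
    r=least_squares(lambda q:(proj(c,P(q))-uv).ravel(),x0); print(r.x.round(4),np.abs(r.fun).round(1)); return r.x
uv=T2([(28,115),(265,100),(297,490),(55,505)])
fit([(110,68,54),(110,-68,54),(-110,-68,54),(-110,68,54)]*np.array([.001]),uv,[.55,0,0])
uv=T1([(68,228),(278,198),(319,551),(105,578),(175,238),(209,543)])
p=fit([(.104,.064,.005),(.104,-.064,.005),(-.104,-.064,.005),(-.104,.064,.005),(.09,0,.005),(-.09,0,.005)],uv,[.47,.29,.1])
print('handle',at(c,T1([(173,303),(187,473)]),.04))
print('crucible rim loose',at(c,T2([(605,420)]),.028),'inner rim',at(c,T2([(165,300)]),.039))
E
```

```text
[ 0.5329 -0.0193  0.0504] [0.3 0.1 0.5 0.5 0.4 0.1 0.6 0.6]
[0.4683 0.2894 0.119 ] [0.4 0.4 0.3 0.3 0.5 0.5 0.3 0.8 0.1 0.7 0.  0. ]
handle [[0.51550949 0.29192758 0.04      ]
 [0.41965029 0.2832251  0.04      ]]
crucible rim loose [[ 0.46110227 -0.27079095  0.028     ]] inner rim [[ 0.53432655 -0.02161079  0.039     ]]
```

apply_moves(
  rows=[
    [[1.4,3.4,0,0],[1.4,3.4,0,0],[1.4,3.4,0,0],[1.4,3.4,0,0],[1.4,3.4,0,0],[1.4,3.4,0,0],[1.4,3.4,0,0],[2.4,1.2,-1,0],[2.4,1.2,-1,0],[2.4,1.2,-1,0]],
  ],
  hand=0.65,
  grip_force=20,
)

```text
t: 0.93
tool_pos: [0.3727, -0.3164, 0.2012]
tcp_rot: [[0.946, 0.323, 0.0], [0.323, -0.946, -0.001], [0.0, 0.001, -1.0]]
contact_force: [0.1, -1.0, 0.1]
finger_gap: 0.646
```

apply_moves(
  rows=[
    [[2.0,1.5,-1.5,0],[2.0,1.5,-1.5,0],[2.0,1.0,-1.0,0],[0,0,0,0],[0,0,0,0]],
  ],
)

```text
t: 1.35
tool_pos: [0.4321, -0.2761, 0.1602]
tcp_rot: [[0.945, 0.326, -0.002], [0.326, -0.945, 0.002], [-0.001, -0.002, -1.0]]
contact_force: [-1.2, -0.1, 0.2]
finger_gap: 0.651
```

```bash
python3 - <<'E'
from h import *
o=arm.get_obs();print(o['t'],o['tool_pos'],o['tcp_rot'].round(3),o['finger_gap'],o['joint_pos'].round(3))
c=arm.calibration('wrist');im=arm.get_image('wrist');cv2.imwrite('pics/w1.png',im)
print(-F@c['view'][:3,:3].T@c['view'][:3,3], c['fx'],c['k1'],proj(c,[(.461,-.271,.028)]))
E
```

```text
1.35 [ 0.43210192 -0.2761311   0.1601983 ] [[ 0.945  0.326 -0.002]
 [ 0.326 -0.945  0.002]
 [-0.001 -0.002 -1.   ]] 0.650911108678098 [ 0.745  0.208 -0.271  1.766  0.059  1.179 -0.783]
[ 0.51194779  0.24930772 -0.30123057] 348.87664435070684 -0.041150000860264935 [[327.61952744 195.02441094]]
```

View pics/w1.png

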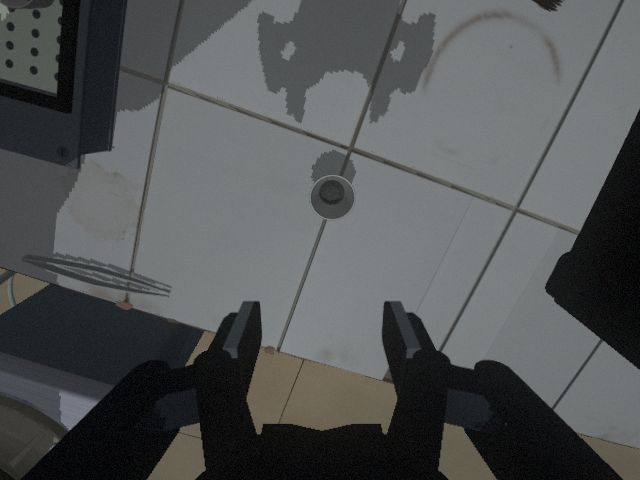

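```bash
python3 - <<'E'
from h import *
c=arm.calibration('wrist');im=cv2.imread('pics/w1.png')
crop(im,290,140,380,230,6,'pics/w1c.png')
print(at(c,[(332,197)],.028))
P=[(.461+.0185*np.cos(a),-.271+.0185*np.sin(a),.028) for a in np.linspace(0,6.28,9)]
print(proj(c,P).round())
E
```

```text
[[ 0.45995631 -0.27638684  0.028     ]]
[[334. 171.]
 [316. 172.]
 [304. 186.]
 [305. 204.]
 [319. 215.]
 [336. 214.]
 [348. 201.]
 [347. 183.]
 [334. 171.]]
```

View pics/w1c.png

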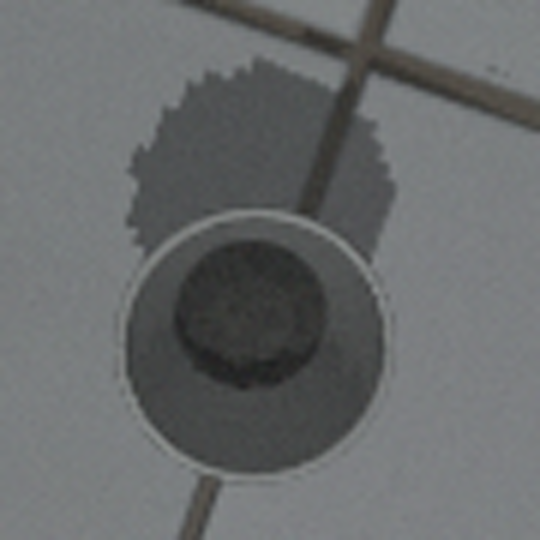

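apply_moves(
  rows=[
    [[2.8,0,-2,0],[0,-0.1,-3,0],[0,0,-3,0],[0,0,-2,0],[0,0,-2,0],[0,0,-1,0],[0,0,-0.6,0],[0,0,-0.4,0],[0,0,0,0],[0,0,0,0]],
  ],
)

```text
t: 2.23
tool_pos: [0.4604, -0.2791, 0.0223]
tcp_rot: [[0.947, 0.323, 0.001], [0.323, -0.947, -0.001], [0.001, 0.001, -1.0]]
contact_force: [0.4, -0.6, -0.3]
finger_gap: 0.648
```

```bash
python3 - <<'E'
from h import *
o=arm.get_obs();print(o['t'],o['tool_pos'],o['finger_gap'],o['contact_force'])
c=arm.calibration('wrist');im=arm.get_image('wrist');cv2.imwrite('pics/w2.png',im)
E
```

```text
2.2333 [ 0.46039792 -0.27906683  0.02234765] 0.6477902359129384 [ 0.44738864 -0.64696255 -0.25328201]
```

View pics/w2.png

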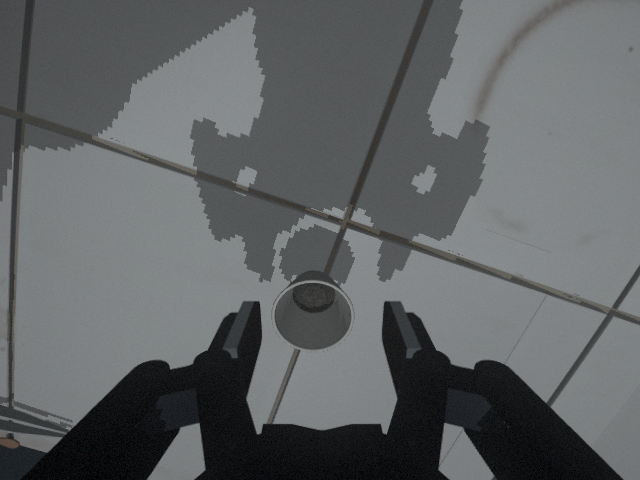

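```bash
python3 - <<'E'
from h import *
c=arm.calibration('wrist')
print(proj(c,[(.4604,-.2791,.028)]),at(c,[(313.5,314)],.028))
E
```

```text
[[321.22920121 321.07759376]] [[ 0.46271823 -0.2746885   0.028     ]]
```

apply_moves(
  rows=[
    [[0.2,0.4,0,0],[0,0,-0.15,0],[0,0,0,0],[0,0,0,0]],
  ],
)

```text
t: 2.62
tool_pos: [0.462, -0.2744, 0.0199]
tcp_rot: [[0.946, 0.323, 0.0], [0.323, -0.946, -0.0], [0.0, 0.0, -1.0]]
contact_force: [-0.4, -0.3, 0.3]
finger_gap: 0.649
```

apply_moves(
  rows=[
    [[0,0,0,0],[0,0,0,0],[0,0,0,0],[0,0,0,0],[0,0,0,0],[0,0,0,0],[0,0,0,0]],
  ],
  hand=0.3,
  grip_force=20,
)

```text
t: 3.2
tool_pos: [0.4619, -0.2745, 0.02]
tcp_rot: [[0.946, 0.323, 0.0], [0.323, -0.946, -0.0], [0.0, 0.0, -1.0]]
contact_force: [-1.3, 1.0, 5.6]
finger_gap: 0.409
```

```bash
python3 - <<'E'
from h import *
o=arm.get_obs();print(o['t'],o['tool_pos'],o['finger_gap'],o['contact_force'])
c=arm.calibration('wrist');im=arm.get_image('wrist');crop(im,160,240,480,480,2,'pics/w3.png')
E
```

```text
3.2 [ 0.46193109 -0.27450597  0.02000011] 0.408847585884508 [-1.34806707  0.99609069  5.55400149]
```

View pics/w3.png

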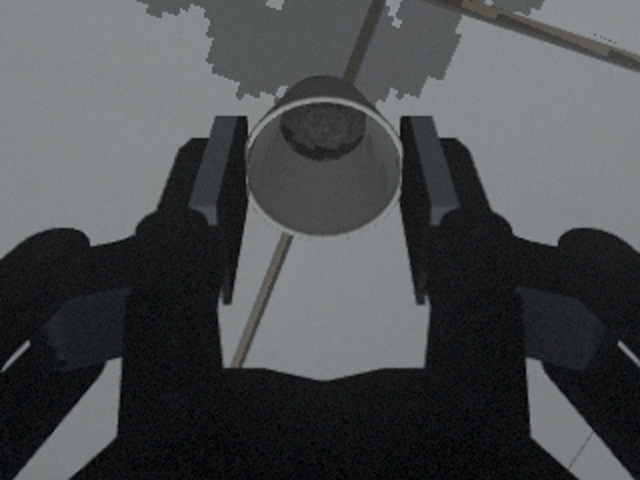

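apply_moves(
  rows=[
    [[0,0,1,0],[0,0,2,0],[0,0,3.5,0],[0,0,3.5,0],[0,0.5,3,0],[0,2.5,1,-0.05],[0,3.5,0,-0.06],[0,3.5,0,-0.06],[-0.5,3.5,0,-0.06],[-0.5,3.5,0,-0.05]],
  ],
)

```text
t: 4.08
tool_pos: [0.4516, -0.103, 0.1603]
tcp_rot: [[0.999, 0.046, 0.001], [0.046, -0.999, -0.0], [0.001, 0.0, -1.0]]
contact_force: [-0.0, -0.0, -0.1]
finger_gap: 0.407
```

apply_moves(
  rows=[
    [[0,3.5,0,0],[0,2.5,0,0],[0,2,0,0],[0,0.5,0,0],[0,0,0,0],[0,0,0,0],[0,0,0,0]],
  ],
)

```text
t: 4.67
tool_pos: [0.4519, -0.0212, 0.1598]
tcp_rot: [[0.999, 0.047, -0.0], [0.047, -0.999, -0.0], [-0.0, 0.0, -1.0]]
contact_force: [-0.4, -0.3, -0.4]
finger_gap: 0.409
```

```bash
python3 - <<'E'
from h import *
o=arm.get_obs();print(o['t'],o['tool_pos'],o['tcp_rot'].round(4),o['finger_gap'],o['contact_force'])
c=arm.calibration('wrist');im=arm.get_image('wrist');cv2.imwrite('pics/w4.png',im)
import pickle;pickle.dump(c,open('w4.pkl','wb'))
print(proj(c,[(.534,-.0216,.039),(.443,-.024,.08),(.623,-.015,.07)]))
E
```

```text
4.6667 [ 0.4518587  -0.02115069  0.15980194] [[ 9.989e-01  4.660e-02 -1.000e-04]
 [ 4.660e-02 -9.989e-01 -4.000e-04]
 [-1.000e-04  4.000e-04 -1.000e+00]] 0.40866484534820213 [-0.37805269 -0.34254406 -0.42726223]
[[327.25117374 125.14888844]
 [324.78855605 265.18721222]
 [324.38736085 -39.85274487]]
```

View pics/w4.png

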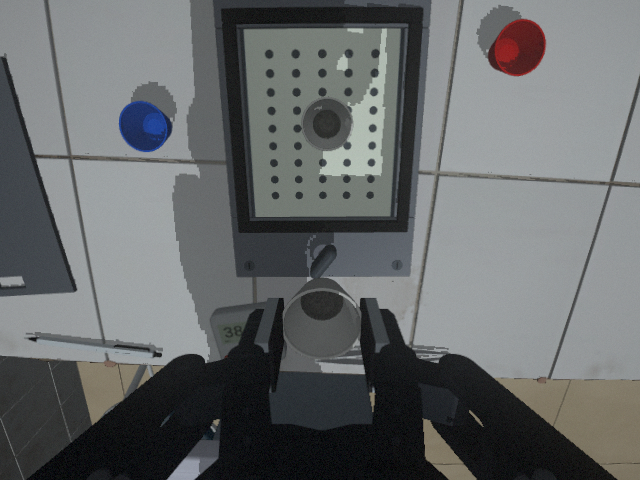

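```bash
python3 - <<'E'
from h import *
im=cv2.imread('pics/w4.png')
a=cv2.resize(im[90:155,290:365],None,fx=5,fy=5,interpolation=2)
b=cv2.resize(im[230:295,285:360],None,fx=5,fy=5,interpolation=2)
d=cv2.resize(im[265:365,262:382],None,fx=5,fy=5,interpolation=2)
cv2.imwrite('pics/w4c.png',cv2.convertScaleAbs(np.hstack([a,b]),alpha=1.6));cv2.imwrite('pics/w4d.png',d)
E
```

```text
(no output)
```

View pics/w4c.png

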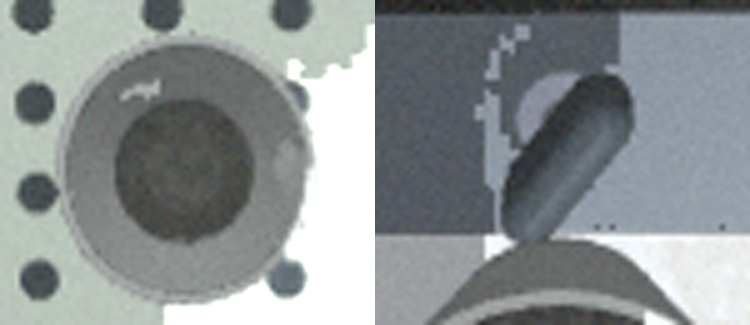

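View pics/w4d.png

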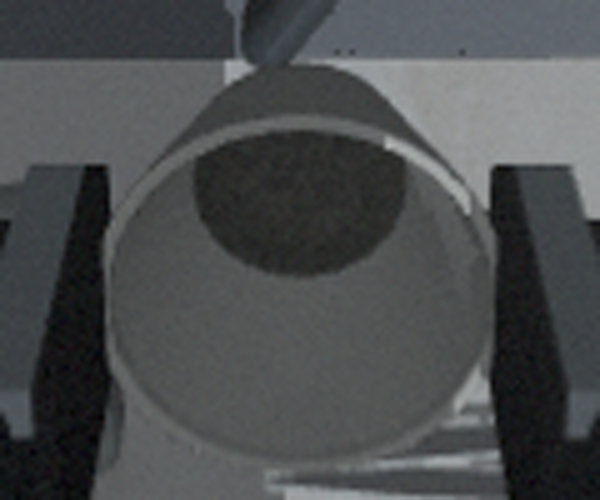

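```bash
cat >> h.py <<'E'
from scipy.optimize import least_squares
def circ(c,bb,z,r=.0185,fitz=False):
    bb=np.array(bb,float); th=np.linspace(0,2*np.pi,120)
    def f(q):
        zz=q[2] if fitz else z
        p=proj(c,np.c_[q[0]+r*np.cos(th),q[1]+r*np.sin(th),0*th+zz]); return np.r_[p.min(0),p.max(0)]-bb
    x0=at(c,[((bb[0]+bb[2])/2,(bb[1]+bb[3])/2)],z)[0]
    s=least_squares(f,x0 if fitz else x0[:2],x_scale=.01); return s.x,s.fun
E
python3 - <<'E'
from h import *; import pickle
c=pickle.load(open('w4.pkl','rb'))
R=arm.get_obs()['tcp_rot'];tp=np.array([0.4518587,-0.02115069,0.15980194])
for fz in(0,1):
    print('inner',circ(c,[290+(60+.5)/5-.5,90+37.5/5-.5,290+310.5/5-.5,90+302.5/5-.5],.039,fitz=fz))
    print('held',circ(c,[262+103/5-.4,265+115/5-.4,262+494/5-.4,265+468/5-.4],.168,fitz=fz))
# box corners near: flange -x corners and gasket outer corners
print('corners',at(c,[(235.5,277),(413.5,277)],.054))
print('gasket outer',at(c,[(222,9),(424,9),(408,232),(240,232)],.060))
# wing ends/top
w=lambda x,y:(285+(x-375+.5)/5-.5,230+(y+.5)/5-.5)
print('wing',at(c,[w(603,90),w(527,225)],.0765))
E
```

```text
inner (array([ 0.53468072, -0.02109953]), array([-0.90540493, -0.56540308,  0.90540488,  0.65528119]))
held (array([ 0.451611  , -0.02132471]), array([-2.92662774, -0.78848595,  2.92314112,  1.24198043]))
inner (array([ 0.53469856, -0.02119914,  0.03130655]), array([-0.16755067,  0.15712483,  0.16753368, -0.16333013]))
held (array([ 0.44717056, -0.02152079,  0.16065032]), array([-0.74131605,  0.82294992,  0.74080707, -0.89391592]))
corners [[ 0.41881076  0.04417263  0.054     ]
 [ 0.42527756 -0.09421998  0.054     ]]
gasket outer [[ 0.59887472  0.04572325  0.06      ]
 [ 0.60452077 -0.07624414  0.06      ]
 [ 0.46338824 -0.08356906  0.06      ]
 [ 0.45770794  0.03813085  0.06      ]]
wing [[ 0.45472272 -0.0271559   0.0765    ]
 [ 0.43403703 -0.01757596  0.0765    ]]
```

apply_moves(
  rows=[
    [[2.5,0,0,0],[3,0,0,0],[2.5,0,-1,0],[0.4,0,-2.5,0],[0,0,-2.5,0],[0,0,-1.5,0],[0,0,-0.8,0],[0,0,0,0],[0,0,0,0],[0,0,0,0]],
  ],
)

```text
t: 5.55
tool_pos: [0.5367, -0.0199, 0.0781]
tcp_rot: [[0.999, 0.048, 0.002], [0.048, -0.999, -0.0], [0.002, 0.0, -1.0]]
contact_force: [0.7, 0.2, -0.3]
finger_gap: 0.407
```

```bash
python3 - <<'E'
from h import *
o=arm.get_obs();print(o['t'],o['tool_pos'],o['finger_gap'],o['contact_force'])
c=arm.calibration('wrist');im=arm.get_image('wrist');crop(im,200,220,440,400,3,'pics/w5.png')
p=o['tool_pos'];print(proj(c,[(p[0],p[1],p[2]+.008),(.5347,-.0211,.039)]))
E
```

```text
5.55 [ 0.53670766 -0.01989836  0.07805884] 0.4067674423985759 [ 0.73364669  0.22966203 -0.28006001]
[[320.86474223 323.8852245 ]
 [323.02415911 281.96288582]]
```

View pics/w5.png

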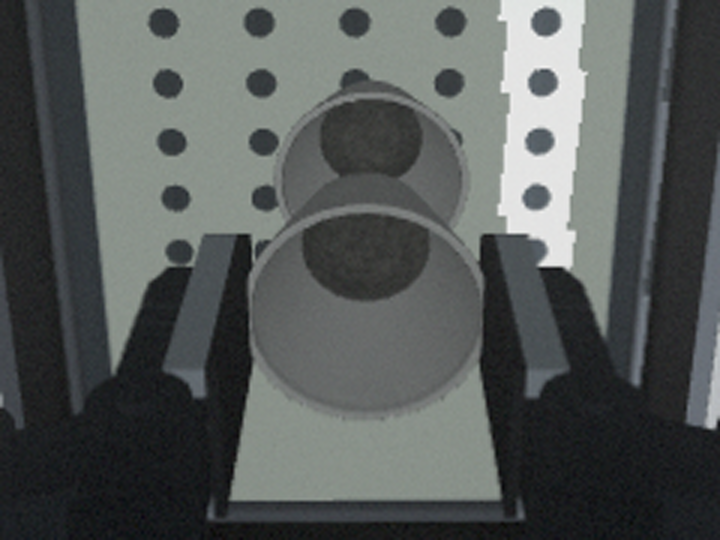

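```bash
python3 - <<'E'
from h import *
c=arm.calibration('wrist');th=np.linspace(0,6.283,200)
def bb(x,y,z,r): 
    p=proj(c,np.c_[x+r*np.cos(th),y+r*np.sin(th),0*th+z]);return np.r_[p.min(0),p.max(0)].round(1)
q=lambda x,y:((x+.5)/3-.5+200,(y+.5)/3-.5+220)
print('obs inner L,R,top',q(275,0)[0],q(470,0)[0],q(0,92)[1])
print('obs held',q(248,203),q(485,418))
for r in(.0178,.0185):
  for x in(.532,.5347,.538): print(r,x,bb(x,-.0211,.039,r))
  for x in(.534,.5367): print('held',x,bb(x,-.0199,.086,r),bb(x,-.0199,.082,r))
E
```

```text
obs inner L,R,top 291.3333333333333 356.33333333333337 250.33333333333334
obs held (282.3333333333333, 287.3333333333333) (361.33333333333337, 359.0)
0.0178 0.532 [291.9 257.4 354.1 313.6]
0.0178 0.5347 [292.  252.8 354.5 309.5]
0.0178 0.538 [292.1 247.2 354.9 304.6]
held 0.534 [280.7 293.2 360.9 362.2] [281.7 288.9 360.  356.8]
held 0.5367 [280.8 287.5 361.5 357.4] [281.8 283.4 360.5 352. ]
0.0185 0.532 [290.7 256.2 355.3 314.6]
0.0185 0.5347 [290.8 251.6 355.7 310.6]
0.0185 0.538 [290.9 246.  356.2 305.6]
held 0.534 [279.2 291.7 362.5 363.5] [280.2 287.5 361.6 358. ]
held 0.5367 [279.2 286.  363.1 358.6] [280.2 281.9 362.1 353.2]
```

apply_moves(
  rows=[
    [[-0.1,-0.1,-1,0],[0,0,-1,0],[0,0,-0.7,0],[0,0,-0.4,0],[0,0,-0.2,0],[0,0,0,0],[0,0,0,0]],
  ],
)

```text
t: 6.18
tool_pos: [0.5348, -0.0204, 0.0437]
tcp_rot: [[0.999, 0.049, -0.0], [0.049, -0.999, 0.0], [-0.0, -0.0, -1.0]]
contact_force: [1.0, 0.5, -0.5]
finger_gap: 0.406
```

```bash
python3 - <<'E'
from h import *
o=arm.get_obs();print(o['t'],o['tool_pos'],o['finger_gap'],o['contact_force'])
c=arm.calibration('wrist');im=arm.get_image('wrist');crop(im,200,220,440,400,3,'pics/w6.png')
E
```

```text
6.1833 [ 0.5348202  -0.02040809  0.04371082] 0.4055944001947879 [ 0.97480097  0.52638806 -0.49089314]
```

View pics/w6.png

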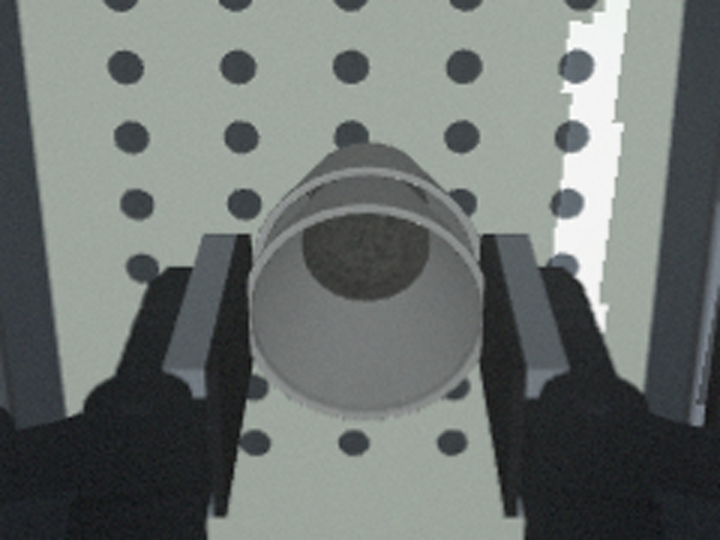

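apply_moves(
  rows=[
    [[0,0,-0.15,0],[0,0,0,0],[0,0,0,0]],
  ],
)

```text
t: 6.48
tool_pos: [0.5349, -0.0205, 0.0423]
tcp_rot: [[0.999, 0.049, 0.0], [0.049, -0.999, 0.0], [0.0, -0.0, -1.0]]
contact_force: [-0.1, -0.5, 0.3]
finger_gap: 0.411
```

apply_moves(
  rows=[
    [[0,0,-0.12,0],[0,0,0,0],[0,0,0,0]],
  ],
)

```text
t: 6.73
tool_pos: [0.5351, -0.0206, 0.0414]
tcp_rot: [[0.999, 0.049, 0.001], [0.049, -0.999, -0.0], [0.001, 0.0, -1.0]]
contact_force: [-0.4, 1.2, 3.5]
finger_gap: 0.408
```

Contact felt (3.5 N) at the expected height; release.

apply_moves(
  rows=[
    [[0,0,0,0],[0,0,0,0],[0,0,0,0],[0,0,0,0],[0,0,0,0]],
  ],
  hand=0.55,
)

```text
t: 7.15
tool_pos: [0.5348, -0.0204, 0.041]
tcp_rot: [[0.999, 0.049, -0.0], [0.049, -0.999, 0.0], [-0.0, -0.0, -1.0]]
contact_force: [0.2, -0.1, 0.5]
finger_gap: 0.547
```

apply_moves(
  rows=[
    [[0,0,1,0],[0,0,1.5,0],[0,0,3,0],[0,0,3.5,0],[-1,0,3,0],[-3,0,0,0],[-3,0,0,0],[-1.2,0,0,0],[0,0,0,0],[0,0,0,0]],
  ],
)

```text
t: 7.98
tool_pos: [0.4531, -0.0207, 0.1621]
tcp_rot: [[0.999, 0.049, 0.002], [0.049, -0.999, -0.001], [0.002, 0.001, -1.0]]
contact_force: [0.5, 0.3, -0.1]
finger_gap: 0.55
```

```bash
python3 - <<'E'
from h import *; import pickle
o=arm.get_obs();print(o['t'],o['tool_pos'],o['finger_gap'],o['contact_force'])
c=arm.calibration('wrist');im=arm.get_image('wrist');cv2.imwrite('pics/w7.png',im);pickle.dump(c,open('w7.pkl','wb'))
E
```

```text
7.9833 [ 0.45307448 -0.02068571  0.16211237] 0.5496779291385966 [ 0.50134995  0.2558783  -0.08755772]
```

View pics/w7.png

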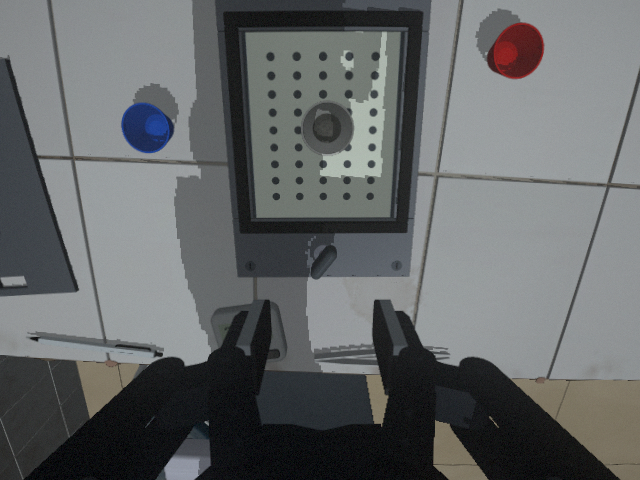

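apply_moves(
  rows=[
    [[-0.5,-0.1,-0.5,-0.1],[-0.5,-0.1,-1,-0.1],[0,0,-1,-0.1],[0,0,-1,-0.1],[0,0,-0.7,-0.08],[0,0,0,0],[0,0,0,0],[0,0,0,0]],
  ],
  hand=0.4,
)

```text
t: 8.7
tool_pos: [0.4437, -0.0223, 0.1195]
tcp_rot: [[0.91, -0.415, 0.001], [-0.415, -0.91, 0.0], [0.0, -0.001, -1.0]]
contact_force: [-0.6, 0.9, -0.4]
finger_gap: 0.397
```

```bash
python3 - <<'E'
from h import *; import pickle
o=arm.get_obs();print(o['t'],o['tool_pos'],o['finger_gap'],o['contact_force'],o['joint_pos'].round(2),o['tcp_rot'].round(3))
c=arm.calibration('wrist');im=arm.get_image('wrist');cv2.imwrite('pics/w8.png',im);pickle.dump(c,open('w8.pkl','wb'))
p=o['tool_pos'];x=o['tcp_rot'][:,0]
print(proj(c,[(p[0],p[1],.0765),p,p+x*.011,p-x*.011,(.4421,-.0238,.0765)]))
E
```

```text
8.7 [ 0.4436502  -0.02228747  0.11949568] 0.39734278855561106 [-0.58335012  0.89325161 -0.44149676] [ 0.39  0.11 -0.44  1.98  0.06  1.06 -2.07] [[ 0.91  -0.415  0.001]
 [-0.415 -0.91   0.   ]
 [ 0.    -0.001 -1.   ]]
[[320.85271671 275.84510323]
 [320.53225176 314.71937396]
 [320.50129517 293.43784489]
 [320.56205092 335.00466757]
 [324.34225169 277.0798316 ]]
```

View pics/w8.png

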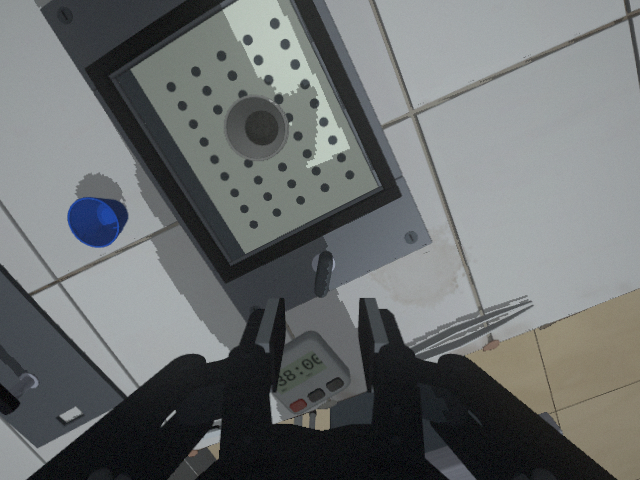

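```bash
python3 - <<'E'
from h import *
im=cv2.imread('pics/w8.png')
crop(cv2.convertScaleAbs(im,alpha=2),290,235,360,305,8,'pics/w8c.png')
E
```

```text
(no output)
```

View pics/w8c.png

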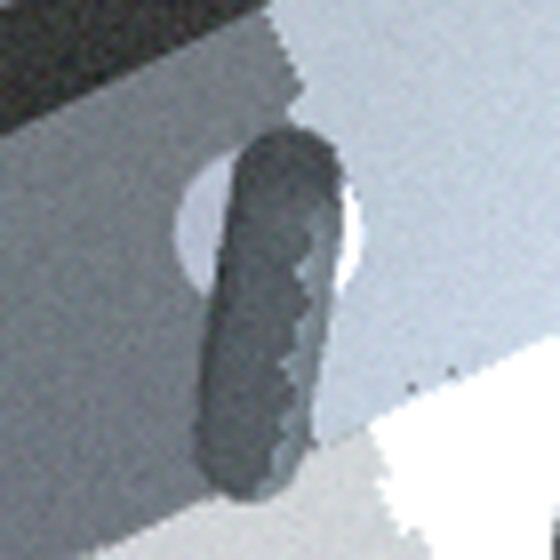

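```bash
python3 - <<'E'
from h import *; import pickle
c=pickle.load(open('w8.pkl','rb'))
q=lambda x,y:((x+.5)/8-.5+290,(y+.5)/8-.5+235)
for z in (.07,.0765):
    P=at(c,[q(288,180),q(256,450),q(235,170),q(200,440),q(342,180),q(312,440),q(269,315)],z)
    for a,b in((0,1),(2,3),(4,5)): d=P[a]-P[b];print(np.arctan2(d[1],d[0]))
    print(P[6])
# box edge direction
e=at(c,[(100,58),(120,88)],.06)
P=at(c,[(87,70),(228,283),(400,184),(290,-60)],.06);print(P)
d=P[1]-P[2];print('gasket near edge',np.arctan2(d[1],d[0])-np.pi/2)
d=P[0]-P[1];print('gasket left edge',np.arctan2(d[1],d[0]))
P=at(c,[(430,240),(242,308)],.054);d=P[1]-P[0];print('flange near edge',np.arctan2(d[1],d[0])-np.pi/2)
E
```

```text
-0.5343598679330113
-0.5509987698506276
-0.525066767646683
[ 0.44150747 -0.02281653  0.07      ]
-0.5343598679330122
-0.5509987698506269
-0.5250667676466837
[ 0.44418846 -0.02401521  0.0765    ]
[[ 0.59754587  0.04474733  0.06      ]
 [ 0.4567225   0.03685332  0.06      ]
 [ 0.47057004 -0.08474554  0.06      ]
 [ 0.60306601 -0.07883334  0.06      ]]
gasket near edge 0.11339039531380624
gasket left edge 0.05599751406714449
flange near edge -0.049377548277053984
```

apply_moves(
  rows=[
    [[0,0,0,0.12],[0,0,0,0.12],[0,0,0,0.12],[0,0,0,0.12],[0,0,0,0.12],[0,0,0,0.12],[0,0,0,0.12],[0,0,0,0.12],[0,0,0,0.12],[0,0,0,0.12]],
  ],
)

```text
t: 9.58
tool_pos: [0.4434, -0.0225, 0.1197]
tcp_rot: [[0.713, 0.701, 0.001], [0.701, -0.713, -0.0], [0.001, 0.001, -1.0]]
contact_force: [-0.3, -0.3, -0.3]
finger_gap: 0.402
```

apply_moves(
  rows=[
    [[0,0,0,0.12],[0,0,0,0.12],[0,0,0,0.12],[0,0,0,0.12],[0,0,0,0.12],[0,0,0,0.12],[0,0,0,0.12],[0,0,0,0.12],[0,0,0,0.12],[0,0,0,0.12]],
  ],
)

```text
t: 10.42
tool_pos: [0.4434, -0.0225, 0.1197]
tcp_rot: [[-0.395, 0.919, 0.001], [0.919, 0.395, -0.0], [-0.001, 0.001, -1.0]]
contact_force: [0.8, 0.5, -1.2]
finger_gap: 0.4
```

apply_moves(
  rows=[
    [[0,0,0,0.12],[0,0,0,0.12],[0,0,-0.7,0.12],[0,0,-0.7,0.12],[0,0,-0.6,0.12],[0,0,0,0.03],[0,0,0,0],[0,0,0,0]],
  ],
)

```text
t: 11.08
tool_pos: [0.4434, -0.0225, 0.0996]
tcp_rot: [[-0.856, 0.517, 0.001], [0.517, 0.856, -0.0], [-0.001, 0.0, -1.0]]
contact_force: [-0.3, -0.3, -0.1]
finger_gap: 0.4
```

```bash
python3 - <<'E'
from h import *; import pickle
o=arm.get_obs();print(o['t'],o['tool_pos'],o['finger_gap'],o['contact_force'],o['joint_pos'].round(2),o['tcp_rot'].round(3))
c=arm.calibration('wrist');im=arm.get_image('wrist');cv2.imwrite('pics/w9.png',im);pickle.dump(c,open('w9.pkl','wb'))
crop(im,200,220,440,400,3,'pics/w9c.png')
p=o['tool_pos'];x=o['tcp_rot'][:,0]
print(proj(c,[(p[0],p[1],.0765),p,p+x*.011,p-x*.011,(.444,-.0238,.0765)]))
E
```

```text
11.0833 [ 0.44335719 -0.0225176   0.09957359] 0.40026864603444123 [-0.3302328  -0.33622971 -0.10822411] [ 0.6   0.17 -0.67  1.99  0.12  1.02  0.9 ] [[-0.856  0.517  0.001]
 [ 0.517  0.856 -0.   ]
 [-0.001  0.    -1.   ]]
[[322.38403057 292.68622281]
 [322.58825913 315.78088233]
 [322.60680079 294.51801751]
 [322.57022776 336.05126069]
 [320.92751925 294.75515995]]
```

View pics/w9c.png

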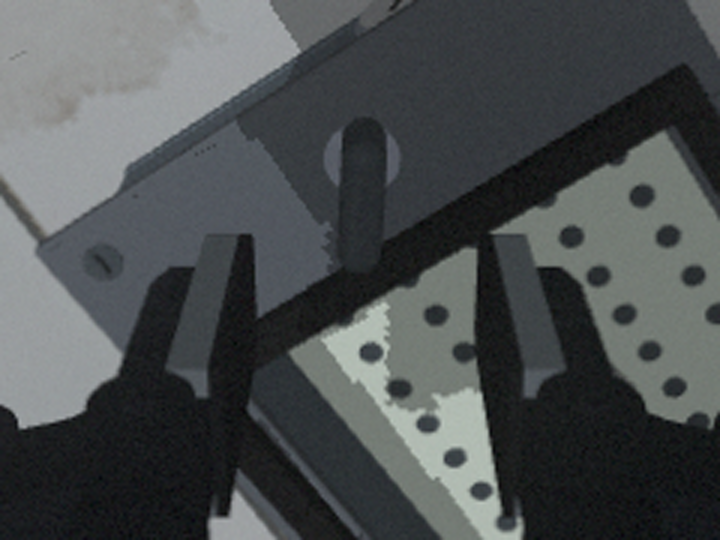

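apply_moves(
  rows=[
    [[-0.1,0,-1,0],[0,0,-1,0],[0,0,-0.8,0],[0,0,-0.4,0],[0,0,-0.15,0],[0,0,0,0],[0,0,0,0]],
  ],
)

```text
t: 11.72
tool_pos: [0.4419, -0.0224, 0.0656]
tcp_rot: [[-0.856, 0.516, -0.0], [0.516, 0.856, 0.0], [0.0, 0.0, -1.0]]
contact_force: [-0.7, 0.5, -0.1]
finger_gap: 0.401
```

apply_moves(
  rows=[
    [[0,0,0,0],[0,0,0,0],[0,0,0,0],[0,0,0,0],[0,0,0,0],[0,0,0,0],[0,0,0,0],[0,0,0,0]],
  ],
  hand=0,
  grip_force=25,
)

```text
t: 12.38
tool_pos: [0.4422, -0.0226, 0.0659]
tcp_rot: [[-0.856, 0.517, 0.001], [0.517, 0.856, -0.0], [-0.001, 0.0, -1.0]]
contact_force: [-0.3, -0.5, 6.3]
finger_gap: 0.082
```

```bash
python3 - <<'E'
from h import *
o=arm.get_obs();print(o['t'],o['tool_pos'],o['finger_gap'],o['contact_force'],o['moment'])
im=arm.get_image('wrist');crop(im,200,220,440,400,3,'pics/w10.png')
E
```

```text
12.3833 [ 0.4421779  -0.02263611  0.06593522] 0.08231702714595002 [-0.28257069 -0.52320952  6.29682605] [-0.15725178  0.18532777 -0.07771322]
```

View pics/w10.png

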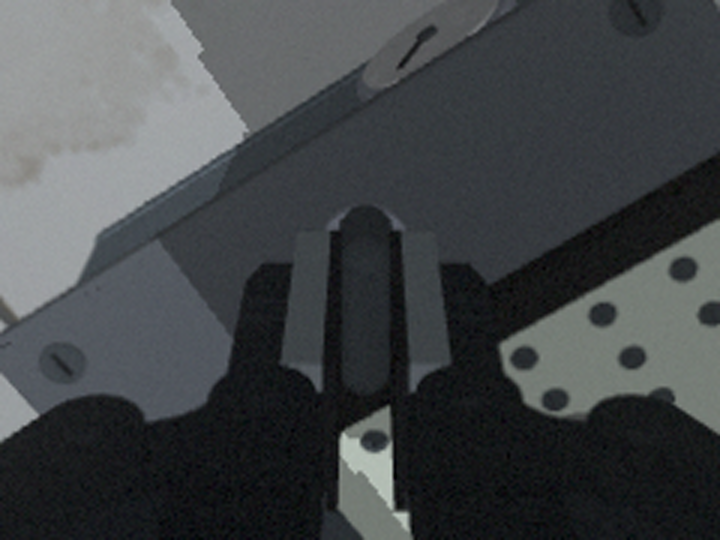

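apply_moves(
  rows=[
    [[0,0,0,-0.1],[0,0,0,-0.1],[0,0,0,-0.1],[0,0,0,0]],
  ],
)

```text
t: 12.77
tool_pos: [0.4421, -0.0226, 0.0659]
tcp_rot: [[-0.661, 0.751, 0.001], [0.751, 0.661, -0.0], [-0.001, 0.0, -1.0]]
contact_force: [-0.9, -1.0, 5.7]
finger_gap: 0.082
```

apply_moves(
  rows=[
    [[0,0,0,-0.1],[0,0,0,-0.1],[0,0,0,-0.1],[0,0,0,-0.1],[0,0,0,-0.1],[0,0,0,-0.1],[0,0,0,-0.08],[0,0,0,0],[0,0,0,0],[0,0,0,0]],
  ],
)

```text
t: 13.6
tool_pos: [0.4421, -0.0227, 0.0659]
tcp_rot: [[-0.048, 0.999, 0.0], [0.999, 0.048, -0.0], [-0.0, 0.0, -1.0]]
contact_force: [-2.6, -0.7, 6.3]
finger_gap: 0.084
```

```bash
python3 - <<'E'
from h import *;import pickle
o=arm.get_obs();print(o['t'],o['tool_pos'],o['finger_gap'],o['contact_force'],o['moment'],o['tcp_rot'].round(3))
c=arm.calibration('wrist');im=arm.get_image('wrist');cv2.imwrite('pics/w11.png',im);pickle.dump(c,open('w11.pkl','wb'))
im=arm.get_image('top');cv2.imwrite('pics/top2.png',im)
E
```

```text
13.6 [ 0.44207324 -0.02269641  0.06594738] 0.08387801732154838 [-2.58307727 -0.66277804  6.3406492 ] [-0.22647058  0.33997386 -0.01261838] [[-0.048  0.999  0.   ]
 [ 0.999  0.048 -0.   ]
 [-0.     0.    -1.   ]]
```

View pics/w11.png

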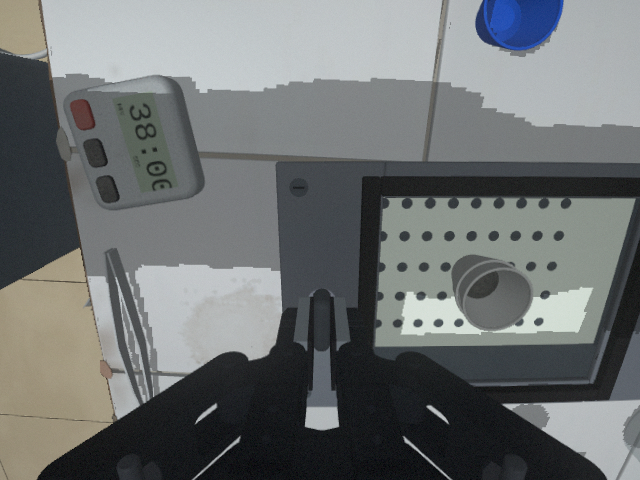

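```bash
python3 - <<'E'
from h import *
im=cv2.imread('pics/w11.png')
im=cv2.convertScaleAbs(im,alpha=1.5)
crop(im,265,150,425,310,5,'pics/w11a.png');crop(im,500,150,640,250,5,'pics/w11b.png')
E
```

```text
(no output)
```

View pics/w11a.png

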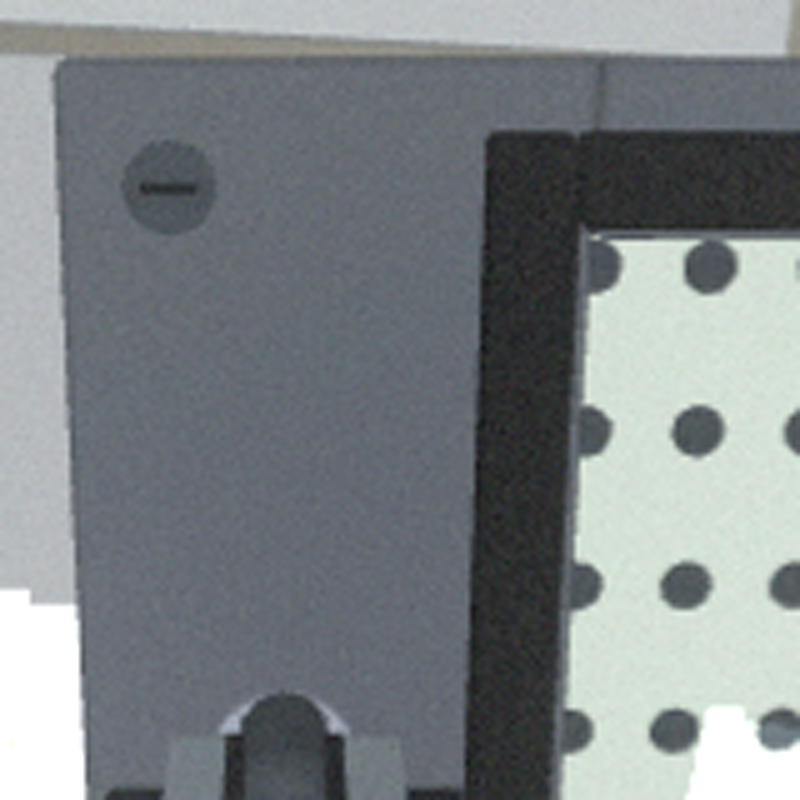

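View pics/w11b.png

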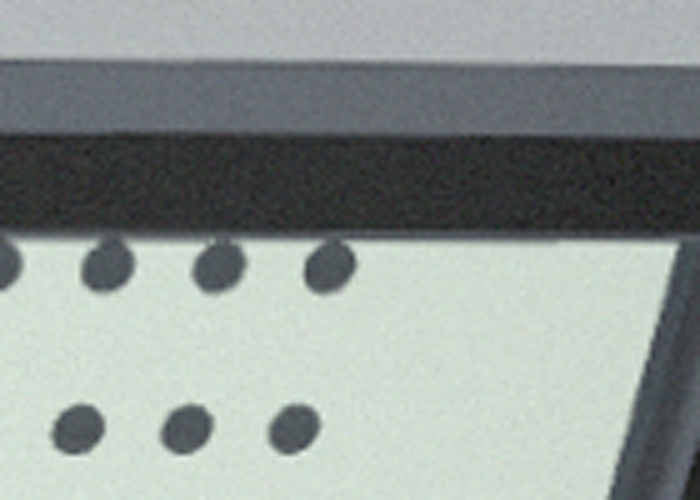

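```bash
python3 - <<'E'
from h import *;import pickle
c=pickle.load(open('w11.pkl','rb'))
a=lambda x,y:((x+.5)/5-.5+265,(y+.5)/5-.5+150)
b=lambda x,y:((x+.5)/5-.5+500,(y+.5)/5-.5+150)
P=at(c,[a(100,58),a(780,60),b(20,60),b(680,68)],.054);print('flange edge',P.round(4));d=P[3]-P[0];print(np.arctan2(d[1],d[0]))
P=at(c,[a(520,133),a(780,133),b(20,133),b(680,139)],.06);d=P[3]-P[0];print('gasket',np.arctan2(d[1],d[0]))
P=at(c,[a(64,200),a(85,700)],.054);d=P[0]-P[1];print('near',P,np.arctan2(d[1],d[0])-np.pi/2)
P=at(c,[a(484,200),a(468,700)],.06);d=P[0]-P[1];print('near g',P,np.arctan2(d[1],d[0])-np.pi/2)
E
```

```text
flange edge [[0.4225 0.0448 0.054 ]
 [0.4812 0.0475 0.054 ]
 [0.5176 0.0495 0.054 ]
 [0.5784 0.0526 0.054 ]]
0.049982631698195
gasket 0.051658062252224586
near [[ 0.41952692  0.03229182  0.054     ]
 [ 0.42188296 -0.01667522  0.054     ]] 0.048077643791199165
near g [[ 0.45583992  0.03512027  0.06      ]
 [ 0.45833823 -0.01191642  0.06      ]] 0.05306435989377656
```

apply_moves(
  rows=[
    [[0,0,0,0],[0,0,0,0],[0,0,0,0],[0,0,0,0]],
  ],
  hand=0.4,
)

```text
t: 14.03
tool_pos: [0.4417, -0.0224, 0.0654]
tcp_rot: [[-0.048, 0.999, -0.0], [0.999, 0.048, 0.0], [0.0, -0.0, -1.0]]
contact_force: [0.4, 0.2, 0.1]
finger_gap: 0.401
```

apply_moves(
  rows=[
    [[0,0,1,0],[0,0,2,0],[0,0,3.5,0],[0,0,3.5,0],[0,2,2,-0.1],[0,3,0,-0.12],[0,0,0,0]],
  ],
)

```text
t: 14.62
tool_pos: [0.4428, 0.0317, 0.1883]
tcp_rot: [[0.172, 0.985, 0.005], [0.985, -0.172, 0.001], [0.002, 0.004, -1.0]]
contact_force: [0.3, 0.4, 0.5]
finger_gap: 0.4
```

```bash
python3 - <<'E'
from h import *
o=arm.get_obs();print(o['t'],o['tool_pos'],o['joint_pos'].round(2))
im=arm.get_image('wrist');cv2.imwrite('pics/w12.png',im)
c=arm.calibration('top');print(at(c,[(118,250),(210,238),(210,238)],[.03,.03,.0]))
print(at(c,[(115,218),(204,183)],[.05,.05]), at(c,[(68,190),(170,178),(165,85)],.25))
im=cv2.imread('pics/top0.png');crop(im,50,50,250,260,3.5,'pics/bal.png')
E
```

```text
14.6167 [0.44275012 0.03174621 0.18826792] [ 0.44  0.05 -0.59  1.88  0.03  1.21 -0.34]
[[0.60087658 0.45059454 0.03      ]
 [0.62463138 0.23226516 0.03      ]
 [0.62942822 0.23822233 0.        ]]
[[0.67317869 0.45300393 0.05      ]
 [0.75048935 0.2438785  0.05      ]] [[0.69127388 0.47507541 0.25      ]
 [0.70850673 0.26838172 0.25      ]
 [0.90312117 0.28589495 0.25      ]]
```

View pics/w12.png

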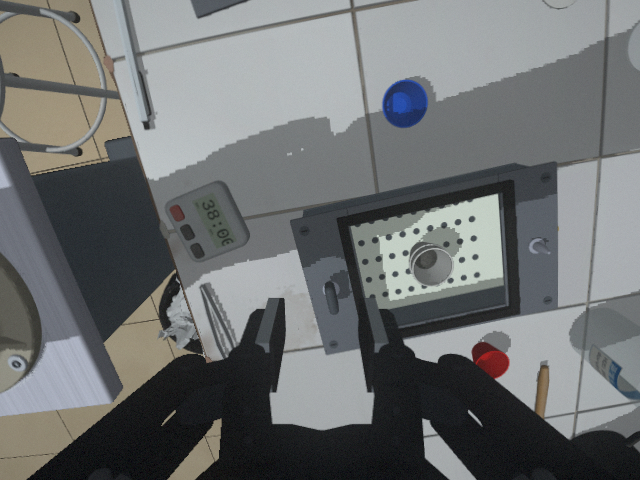

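View pics/bal.png

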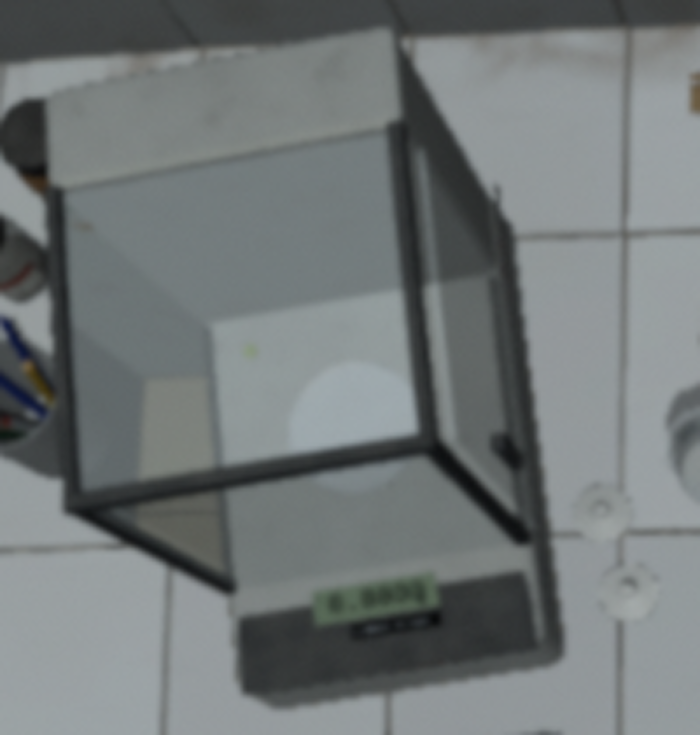

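apply_moves(
  rows=[
    [[0,2.5,0,-0.115],[0,2.5,0,-0.115],[0,2.5,0,-0.115],[0,2.5,0,-0.115],[0,2.5,0,-0.115],[0,2.5,0,-0.115],[0,2.5,0,-0.115],[0,2.5,0,-0.115],[0,2.5,-1,-0.115],[0,2.5,-1,-0.115]],
  ],
)

```text
t: 15.5
tool_pos: [0.4423, 0.2769, 0.1657]
tcp_rot: [[0.969, 0.246, 0.001], [0.246, -0.969, -0.0], [0.001, 0.0, -1.0]]
contact_force: [-0.3, 0.1, 0.2]
finger_gap: 0.398
```

apply_moves(
  rows=[
    [[0,0.5,-1,-0.115],[0,0,-0.6,-0.015],[0,0,0,0],[0,0,0,0]],
  ],
)

```text
t: 15.83
tool_pos: [0.4421, 0.2798, 0.1494]
tcp_rot: [[0.992, 0.126, -0.001], [0.126, -0.992, -0.001], [-0.001, 0.001, -1.0]]
contact_force: [1.1, 0.1, 0.5]
finger_gap: 0.403
```

```bash
python3 - <<'E'
from h import *;import pickle
o=arm.get_obs();print(o['t'],o['tool_pos'],o['tcp_rot'].round(3),o['joint_pos'].round(2))
c=arm.calibration('wrist');im=arm.get_image('wrist');cv2.imwrite('pics/w13.png',im);pickle.dump(c,open('w13.pkl','wb'))
print(proj(c,[(.4676+.048,.2876+.0045,.04),(.4676-.048,.2876-.0045,.04)]))
E
```

```text
15.8333 [0.44214289 0.27981564 0.14935747] [[ 0.992  0.126 -0.001]
 [ 0.126 -0.992 -0.001]
 [-0.001  0.001 -1.   ]] [-0.06  0.29 -0.67  1.74  0.2   1.18 -2.23]
[[316.90311054 136.65505625]
 [313.38616416 265.64312588]]
```

View pics/w13.png

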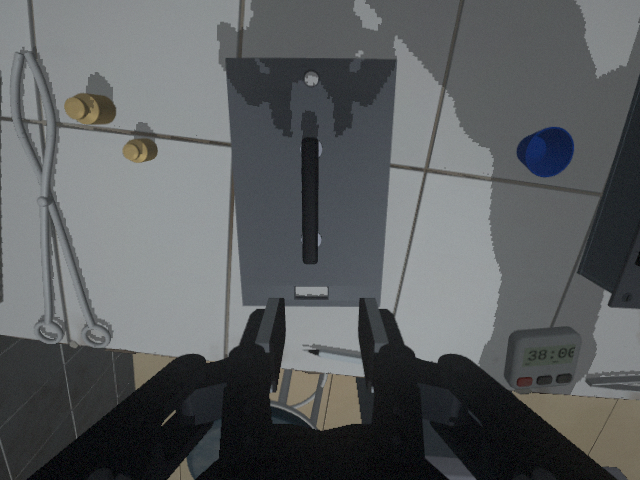

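```bash
python3 - <<'E'
from h import *;import pickle
c=pickle.load(open('w13.pkl','rb'))
im=cv2.imread('pics/w13.png');crop(cv2.convertScaleAbs(im,alpha=1.8),220,50,400,310,3,'pics/w13c.png')
L=np.array([(.104,.064,.005),(.104,-.064,.005),(-.104,-.064,.005),(-.104,.064,.005),(.09,0,.005),(-.09,0,.005)])
uv=np.array([(226,58),(396,60),(381,304),(243,306),(311,78),(311,292.5)],float)
def P(q,L):
    s,k=np.sin(q[2]),np.cos(q[2]); return np.c_[q[0]+k*L[:,0]-s*L[:,1],q[1]+s*L[:,0]+k*L[:,1],L[:,2]]
r=least_squares(lambda q:(proj(c,P(q,L))-uv).ravel(),[.467,.289,.12],x_scale=[.01,.01,.01])
print(r.x,r.fun.reshape(-1,2).round(1))
H=at(c,[(310.5,138),(310,264)],.04);print(H,H.mean(0),np.arctan2(*(H[0]-H[1])[[1,0]]))
E
```

```text
[0.46666053 0.29121038 0.12043917] [[-1.5 -0.6]
 [ 1.3 -1.8]
 [-0.3  3.1]
 [-0.1  0.4]
 [-0.1 -0.2]
 [ 0.7  0.8]]
[[0.51415726 0.29637793 0.04      ]
 [0.42064288 0.28587274 0.04      ]] [0.46740007 0.29112534 0.04      ] 0.11186864823910622
```

View pics/w13c.png

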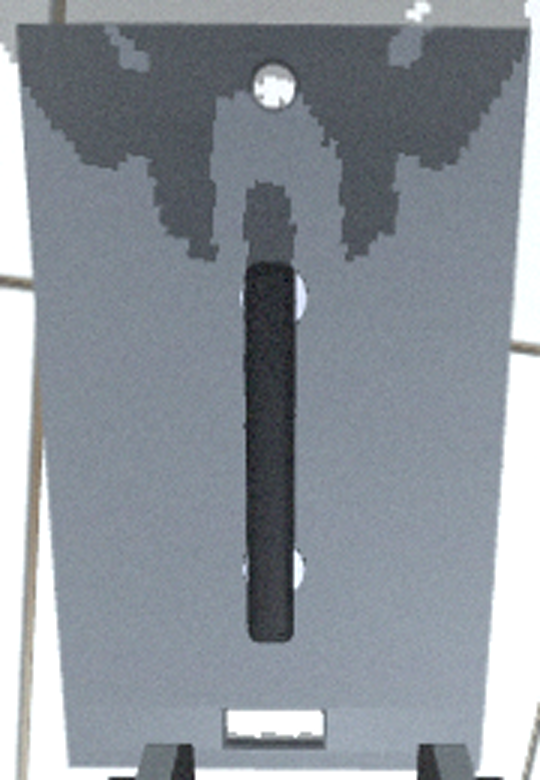

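apply_moves(
  rows=[
    [[1.5,0.6,-2,-0.006],[1.0,0.5,-3,0],[0,0,-3,0],[0,0,-2.5,0],[0,0,-1.5,0],[0,0,-0.8,0],[0,0,-0.5,0],[0,0,0,0],[0,0,0,0],[0,0,0,0]],
  ],
)

```text
t: 16.72
tool_pos: [0.4679, 0.2927, 0.018]
tcp_rot: [[0.993, 0.117, 0.002], [0.117, -0.993, 0.001], [0.002, -0.001, -1.0]]
contact_force: [0.9, 0.9, 0.6]
finger_gap: 0.398
```

```bash
python3 - <<'E'
from h import *;import pickle
o=arm.get_obs();print(o['t'],o['tool_pos'],o['tcp_rot'].round(3),o['contact_force'])
im=arm.get_image('wrist');cv2.imwrite('pics/w14.png',im)
E
```

```text
16.7167 [0.46785813 0.29274681 0.01802794] [[ 0.993  0.117  0.002]
 [ 0.117 -0.993  0.001]
 [ 0.002 -0.001 -1.   ]] [0.93334216 0.89925046 0.5904398 ]
```

View pics/w14.png

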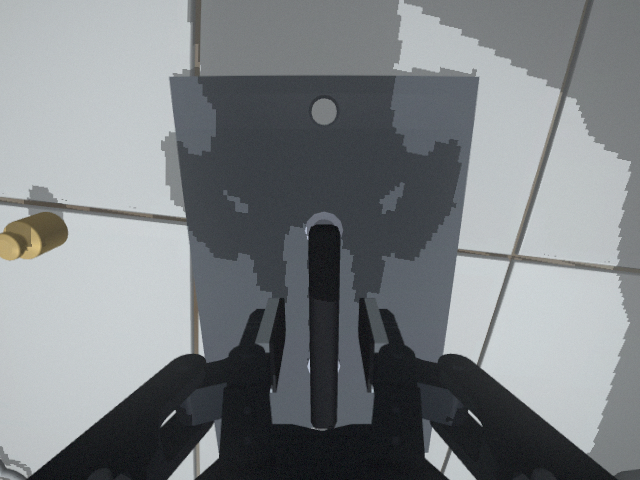

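apply_moves(
  rows=[
    [[0,0,-0.15,0],[0,0,0,0]],
  ],
)

```text
t: 16.93
tool_pos: [0.4672, 0.2925, 0.0155]
tcp_rot: [[0.993, 0.117, 0.001], [0.117, -0.993, 0.0], [0.001, -0.0, -1.0]]
contact_force: [-0.7, 0.2, 0.0]
finger_gap: 0.4
```

apply_moves(
  rows=[
    [[0,0,0,0],[0,0,0,0],[0,0,0,0],[0,0,0,0],[0,0,0,0],[0,0,0,0],[0,0,0,0]],
  ],
  hand=0,
  grip_force=60,
)

```text
t: 17.52
tool_pos: [0.467, 0.2926, 0.0154]
tcp_rot: [[0.993, 0.117, 0.0], [0.117, -0.993, 0.0], [0.0, -0.0, -1.0]]
contact_force: [-2.5, -0.7, 5.8]
finger_gap: 0.126
```

apply_moves(
  rows=[
    [[0,0,0.5,0],[0,0,1,0],[0,0,2,0],[0,0,3,0],[0,0,3,0],[0,0,2.5,0],[0,0,0,0],[0,0,0,0],[0,0,0,0]],
  ],
)

```text
t: 18.27
tool_pos: [0.4665, 0.2919, 0.1346]
tcp_rot: [[0.993, 0.117, -0.001], [0.117, -0.993, -0.001], [-0.001, 0.001, -1.0]]
contact_force: [-0.4, -0.8, -2.8]
finger_gap: 0.13
```

```bash
python3 - <<'E'
from h import *;import pickle
o=arm.get_obs();print(o['t'],o['tool_pos'],o['tcp_rot'].round(4),o['contact_force'],o['moment'])
c=arm.calibration('wrist');im=arm.get_image('wrist');cv2.imwrite('pics/w15.png',im);pickle.dump((c,o),open('w15.pkl','wb'))
im=arm.get_image('top');cv2.imwrite('pics/top3.png',im)
im=arm.get_image('scene');cv2.imwrite('pics/scene3.png',im)
E
```

```text
18.2667 [0.46648361 0.29186419 0.13455946] [[ 9.931e-01  1.170e-01 -7.000e-04]
 [ 1.170e-01 -9.931e-01 -7.000e-04]
 [-7.000e-04  6.000e-04 -1.000e+00]] [-0.40878658 -0.77830228 -2.76003205] [-0.04662785  0.04990178 -0.00195124]
```

View pics/w15.png

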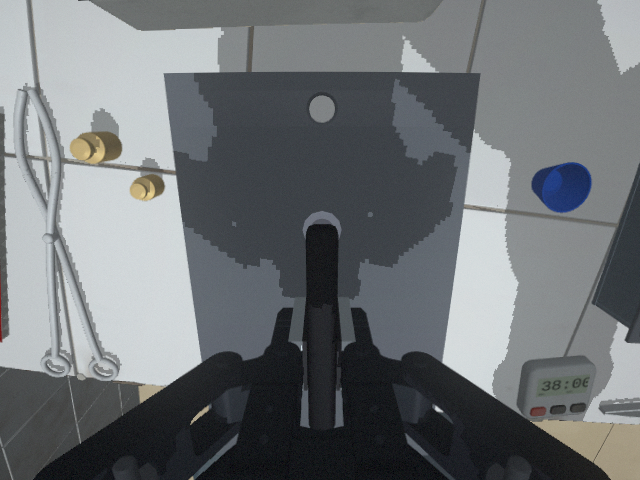

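View pics/scene3.png

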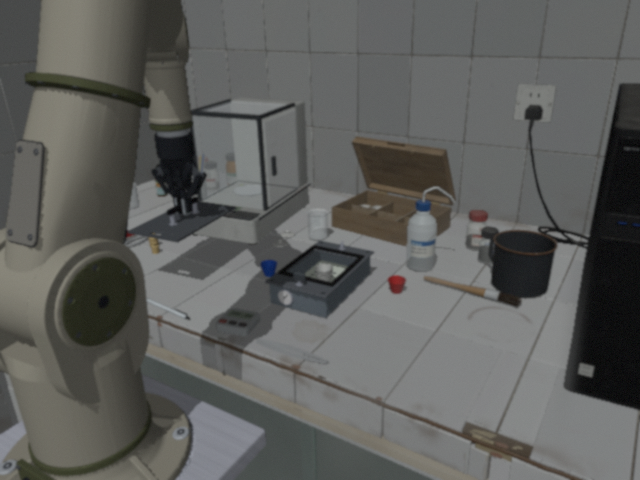

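View pics/top3.png

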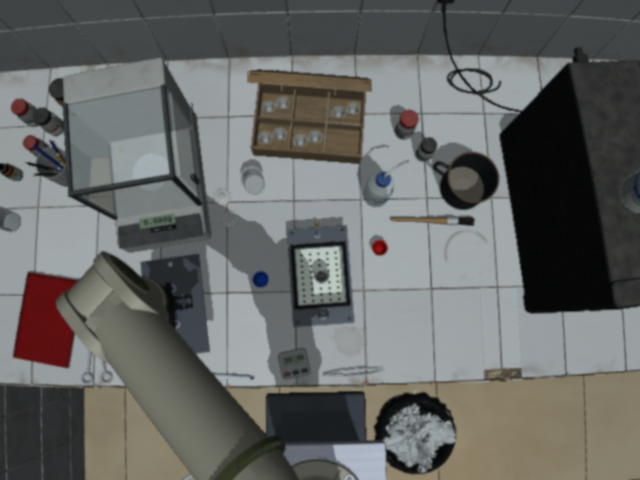

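```bash
python3 - <<'E'
from h import *;import pickle
c,o=pickle.load(open('w15.pkl','rb'));R=o['tcp_rot'];p=o['tool_pos']
z=p[2]-.0105
W=at(c,[(321.5,108.5),(164,73),(480,73),(201,362),(443,352)],z)
print(((W-p)@R).round(4))
# handle near end
print(((at(c,[(322,225)],z+.035)-p)@R).round(4))
E
```

```text
[[ 0.0894  0.0003  0.0104]
 [ 0.1033 -0.0627  0.0104]
 [ 0.1033  0.0637  0.0105]
 [-0.0353 -0.0634  0.0105]
 [-0.0289  0.0636  0.0106]]
[[ 0.0501  0.0005 -0.0245]]
```

apply_moves(
  rows=[
    [[0.3,-1,0.2,0],[0.6,-2,0,-0.005],[0.6,-3,0,-0.005],[0.6,-3,0,-0.005],[0.6,-3,0,-0.008],[0.6,-3,0,-0.008],[0.6,-3,0,-0.008],[0.6,-3,0,-0.008],[0.6,-3,0,-0.008],[0.6,-2.5,0,-0.007]],
  ],
)

```text
t: 19.25
tool_pos: [0.5236, 0.0238, 0.1366]
tcp_rot: [[0.999, 0.053, -0.001], [0.053, -0.999, -0.001], [-0.001, 0.001, -1.0]]
contact_force: [0.1, 0.2, -1.7]
finger_gap: 0.125
```

apply_moves(
  rows=[
    [[0.5,-2,0,-0.005],[0.4,-1.5,0,0],[0,-0.7,0,0],[0,-0.3,0,0],[0,0,-1,0],[0,0,-1,0],[0,0,0,0],[0,0,0,0],[0,0,0,0]],
  ],
)

```text
t: 20.0
tool_pos: [0.5327, -0.0166, 0.1169]
tcp_rot: [[0.999, 0.052, -0.001], [0.052, -0.999, 0.0], [-0.001, -0.0, -1.0]]
contact_force: [-0.3, 1.1, -2.1]
finger_gap: 0.125
```

```bash
python3 - <<'E'
from h import *;import pickle
o=arm.get_obs();print(o['t'],o['tool_pos'],o['tcp_rot'].round(4),o['contact_force'],np.arctan2(o['tcp_rot'][1,0],o['tcp_rot'][0,0]))
c=arm.calibration('wrist');im=arm.get_image('wrist');cv2.imwrite('pics/w16.png',im);pickle.dump((c,o),open('w16.pkl','wb'))
crop(cv2.convertScaleAbs(im,alpha=1.5),260,70,380,160,6,'pics/w16c.png')
E
```

```text
20.0 [ 0.53266163 -0.01657916  0.11685206] [[ 9.986e-01  5.200e-02 -5.000e-04]
 [ 5.200e-02 -9.986e-01  4.000e-04]
 [-5.000e-04 -5.000e-04 -1.000e+00]] [-0.25018083  1.11542903 -2.10273672] 0.05200315991949
```

View pics/w16.png

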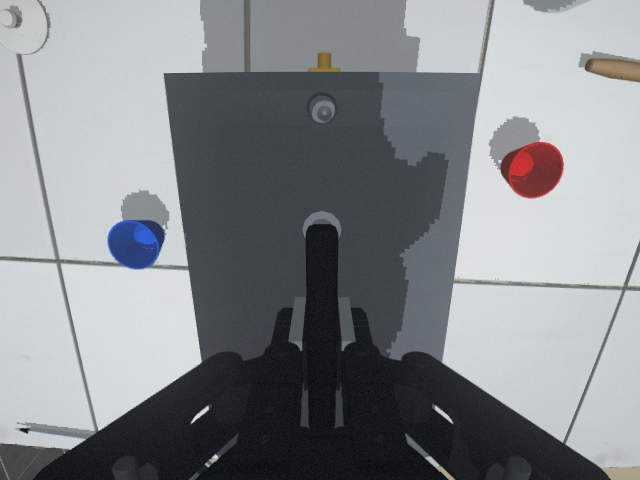

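View pics/w16c.png

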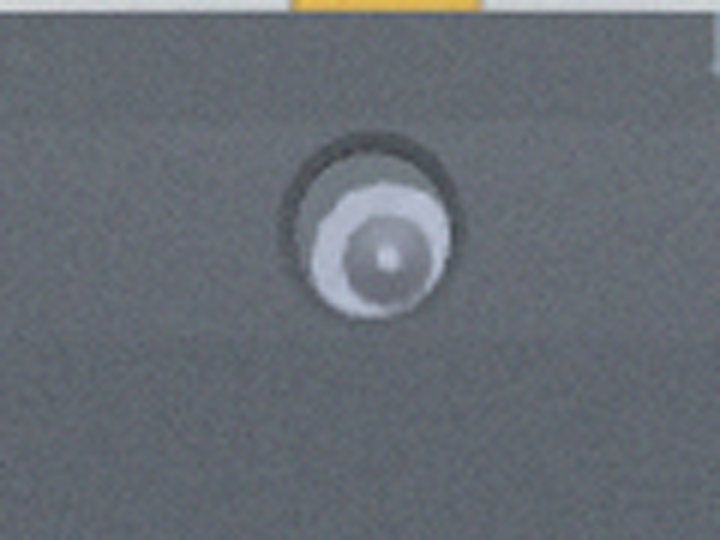

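```bash
python3 - <<'E'
from h import *;import pickle
c,o=pickle.load(open('w16.pkl','rb'));R=o['tcp_rot'];p=o['tool_pos']
q=lambda x,y:((x+.5)/6-.5+260,(y+.5)/6-.5+70)
h=at(c,[q(372,222)],p[2]-.0105)[0]; d=at(c,[q(387,258)],.073)[0]
print('hole',h,'dowel',d,'diff',d-h, 'tool',(h-p)@R)
print('exp dowel',.532+.09*np.cos(.05),-.0182+.09*np.sin(.05))
E
```

```text
hole [ 0.62272799 -0.01222651  0.10635206] dowel [ 0.62126716 -0.0135046   0.073     ] diff [-0.00146083 -0.0012781  -0.03335206] tool [0.09017616 0.0003397  0.01045424]
exp dowel 0.621887523435547 -0.01370187476563895
```

apply_moves(
  rows=[
    [[-0.1,-0.15,-0.6,-0.002],[0,0,-0.8,0],[0,0,-0.3,0],[0,0,0,0],[0,0,0,0],[0,0,0,0]],
  ],
)

```text
t: 20.55
tool_pos: [0.532, -0.0191, 0.1002]
tcp_rot: [[0.999, 0.048, 0.0], [0.048, -0.999, 0.0], [0.0, -0.0, -1.0]]
contact_force: [-0.7, -0.0, -2.3]
finger_gap: 0.127
```

```bash
python3 - <<'E'
from h import *;import pickle
o=arm.get_obs();print(o['t'],o['tool_pos'],o['tcp_rot'].round(4),o['contact_force'],np.arctan2(o['tcp_rot'][1,0],o['tcp_rot'][0,0]))
c=arm.calibration('wrist');im=arm.get_image('wrist');cv2.imwrite('pics/w17.png',im);pickle.dump((c,o),open('w17.pkl','wb'))
crop(cv2.convertScaleAbs(im,alpha=1.5),260,70,380,160,6,'pics/w17c.png')
im=arm.get_image('scene');crop(im,230,200,430,350,4,'pics/s17.png')
E
```

```text
20.55 [ 0.53198363 -0.0190907   0.10016123] [[ 9.988e-01  4.840e-02  1.000e-04]
 [ 4.840e-02 -9.988e-01  1.000e-04]
 [ 1.000e-04 -1.000e-04 -1.000e+00]] [-0.72256704 -0.03067471 -2.30531335] 0.04841395122896282
```

View pics/w17c.png

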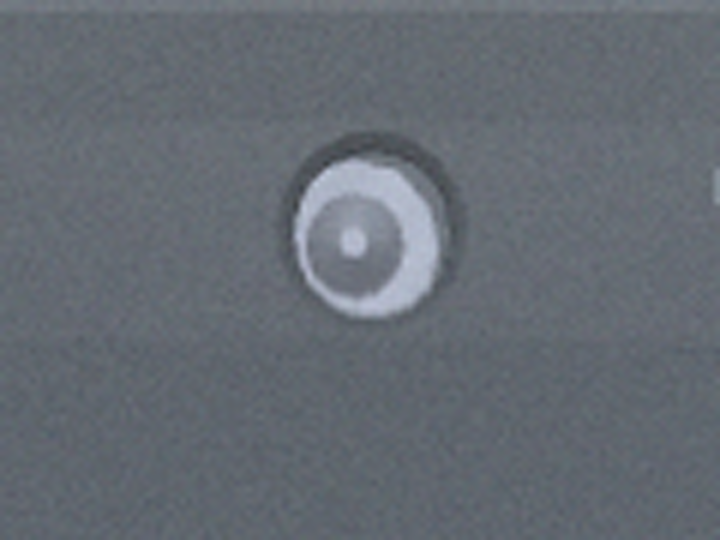

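View pics/s17.png

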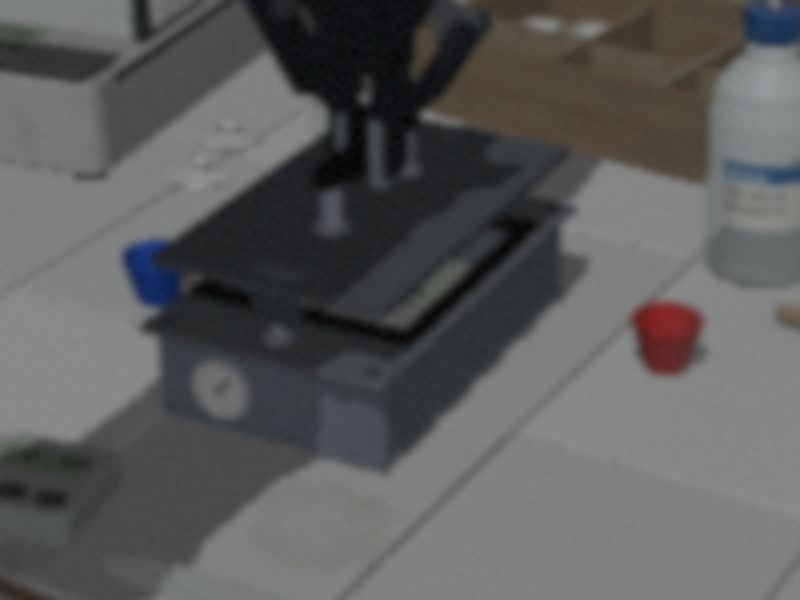

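```bash
python3 - <<'E'
from h import *;import pickle
c,o=pickle.load(open('w17.pkl','rb'));R=o['tcp_rot'];p=o['tool_pos']
q=lambda x,y:((x+.5)/6-.5+260,(y+.5)/6-.5+70)
h=at(c,[q(372,222)],p[2]-.0105)[0]; d=at(c,[q(354,242)],.073)[0]
print('hole',h,'dowel',d,'diff',d-h, 'tool',(h-p)@R)
E
```

```text
hole [ 0.62208646 -0.01503321  0.08966123] dowel [ 0.62125649 -0.01369215  0.073     ] diff [-0.00082997  0.00134106 -0.01666123] tool [0.0901921  0.00030899 0.01051302]
```

apply_moves(
  rows=[
    [[-0.05,0.1,0,0.002],[0,0,-0.2,0],[0,0,-0.2,0],[0,0,0,0],[0,0,0,0],[0,0,0,0]],
  ],
)

```text
t: 21.15
tool_pos: [0.5314, -0.0182, 0.096]
tcp_rot: [[0.999, 0.05, -0.0], [0.05, -0.999, 0.0], [-0.0, -0.0, -1.0]]
contact_force: [-0.2, 0.1, -2.6]
finger_gap: 0.127
```

```bash
python3 - <<'E'
from h import *;import pickle
o=arm.get_obs();print(o['t'],o['tool_pos'],o['contact_force'],np.arctan2(o['tcp_rot'][1,0],o['tcp_rot'][0,0]))
c=arm.calibration('wrist');im=arm.get_image('wrist');cv2.imwrite('pics/w18.png',im);pickle.dump((c,o),open('w18.pkl','wb'))
crop(cv2.convertScaleAbs(im,alpha=1.5),260,70,380,160,6,'pics/w18c.png')
print(arm.get_obs()['tool_pos'])
E
```

```text
21.15 [ 0.53136279 -0.01816397  0.09601415] [-0.18990657  0.06073935 -2.64650445] 0.05033850182570592
[ 0.53141818 -0.01812453  0.09609995]
```

View pics/w18c.png

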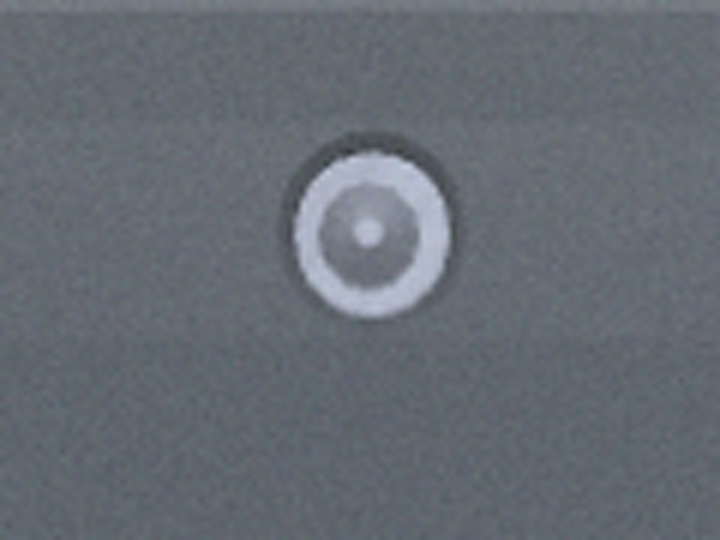

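```bash
python3 - <<'E'
from h import *;import pickle
c,o=pickle.load(open('w18.pkl','rb'));R=o['tcp_rot'];p=o['tool_pos']
q=lambda x,y:((x+.5)/6-.5+260,(y+.5)/6-.5+70)
print(-c['view'][:3,:3].T@c['view'][:3,3])
h=at(c,[q(372,222)],p[2]-.0105)[0]; d=at(c,[q(370,234)],.073)[0]
print('hole',h,'dowel',d,'diff',d-h)
for zz in(.0105,.0155):
  hp=p+R@np.array([.09,0.0003,zz])
  for r in(.0055,):
    th=np.linspace(0,6.28,60);pp=proj(c,np.c_[hp[0]+r*np.cos(th),hp[1]+r*np.sin(th),0*th+hp[2]]);print(((pp.min(0)-[260,70])*6).round(),((pp.max(0)-[260,70])*6).round())
E
```

```text
[ 0.61547391 -0.01437506  0.23715455]
hole [ 0.62144871 -0.01391363  0.08551415] dowel [ 0.6211014  -0.01377021  0.073     ] diff [-0.00034731  0.00014342 -0.01251415]
[289. 136.] [451. 307.]
[291. 142.] [448. 307.]
```

apply_moves(
  rows=[
    [[0,0,-0.3,0],[0,0,-0.3,0],[0,0,-0.2,0],[0,0,0,0],[0,0,0,0]],
  ],
)

```text
t: 21.62
tool_pos: [0.5312, -0.0181, 0.0878]
tcp_rot: [[0.999, 0.05, -0.001], [0.05, -0.999, 0.0], [-0.001, -0.0, -1.0]]
contact_force: [0.2, 0.1, -2.7]
finger_gap: 0.129
```

apply_moves(
  rows=[
    [[0,0,-0.3,0],[0,0,-0.3,0],[0,0,0,0],[0,0,0,0]],
  ],
)

```text
t: 21.95
tool_pos: [0.5312, -0.0181, 0.0818]
tcp_rot: [[0.999, 0.05, -0.001], [0.05, -0.999, 0.0], [-0.001, -0.0, -1.0]]
contact_force: [0.2, 0.2, -2.5]
finger_gap: 0.128
```

```bash
python3 - <<'E'
from h import *;import pickle
o=arm.get_obs();print(o['t'],o['tool_pos'],o['contact_force'],o['moment'],np.arctan2(o['tcp_rot'][1,0],o['tcp_rot'][0,0]))
im=arm.get_image('wrist');crop(cv2.convertScaleAbs(im,alpha=1.5),260,70,380,160,4,'pics/w19c.png')
im=arm.get_image('scene');crop(cv2.convertScaleAbs(im,alpha=1.5),230,200,430,350,4,'pics/s19.png')
E
```

```text
21.95 [ 0.53117975 -0.01810596  0.08178643] [ 0.23478086  0.18272787 -2.49208392] [-0.01996426 -0.02142725  0.03318791] 0.050390745960569756
```

View pics/w19c.png

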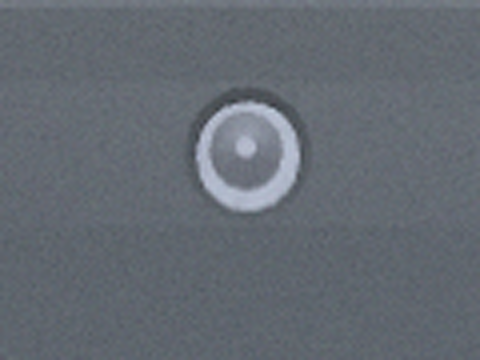

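View pics/s19.png

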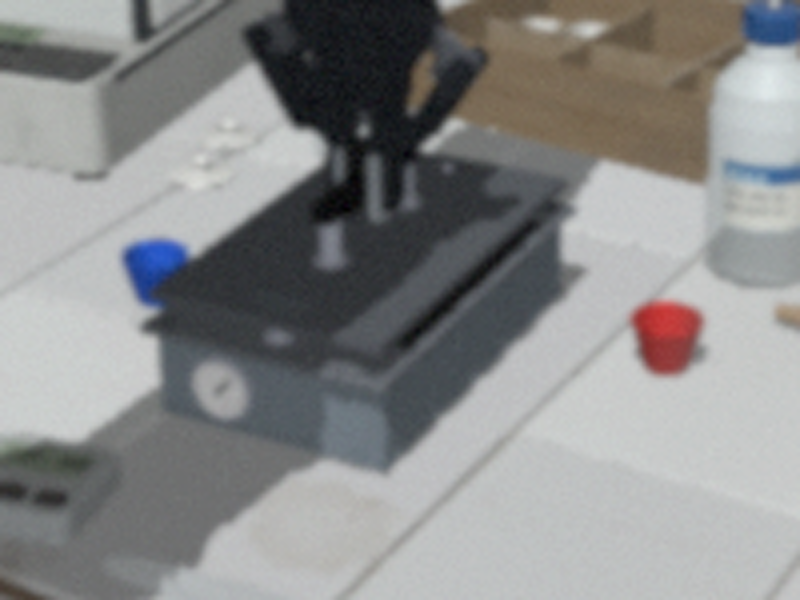

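apply_moves(
  rows=[
    [[0.04,0,-0.2,0],[0,0,-0.2,0],[0,0,-0.2,0],[0,0,0,0],[0,0,0,0]],
  ],
)

```text
t: 22.47
tool_pos: [0.5316, -0.0181, 0.0759]
tcp_rot: [[0.999, 0.05, -0.0], [0.05, -0.999, 0.0], [-0.0, -0.0, -1.0]]
contact_force: [-1.1, 0.1, -3.3]
finger_gap: 0.129
```

apply_moves(
  rows=[
    [[0,0,-0.15,0],[0,0,-0.1,0],[0,0,0,0],[0,0,0,0]],
  ],
)

```text
t: 22.8
tool_pos: [0.532, -0.0181, 0.0738]
tcp_rot: [[0.999, 0.05, 0.0], [0.05, -0.999, 0.0], [0.0, -0.0, -1.0]]
contact_force: [1.1, -0.4, -0.7]
finger_gap: 0.128
```

apply_moves(
  rows=[
    [[0,0,-0.1,0],[0,0,-0.05,0],[0,0,0,0],[0,0,0,0],[0,0,0,0]],
  ],
)

```text
t: 23.22
tool_pos: [0.532, -0.0181, 0.0723]
tcp_rot: [[0.999, 0.05, 0.001], [0.05, -0.999, 0.0], [0.001, -0.0, -1.0]]
contact_force: [-1.2, 0.2, 2.8]
finger_gap: 0.124
```

```bash
python3 - <<'E'
from h import *;import pickle
o=arm.get_obs();print(o['t'],o['tool_pos'],o['contact_force'],o['moment'],o['finger_gap'])
E
```

```text
23.2167 [ 0.53200741 -0.01808104  0.07230711] [-1.24984967  0.1581271   2.76103072] [0.01412889 0.04437617 0.01182566] 0.124318299948999
```

apply_moves(
  rows=[
    [[0,0,-0.1,0],[0,0,-0.05,0],[0,0,0,0],[0,0,0,0],[0,0,0,0]],
  ],
)

```text
t: 23.63
tool_pos: [0.532, -0.0181, 0.0712]
tcp_rot: [[0.999, 0.05, 0.001], [0.05, -0.999, -0.0], [0.001, 0.0, -1.0]]
contact_force: [-3.1, -0.5, 9.5]
finger_gap: 0.126
```

```bash
python3 - <<'E'
from h import *;import pickle
o=arm.get_obs();print(o['t'],o['tool_pos'],o['contact_force'],o['moment'],o['finger_gap'],o['tcp_rot'].round(4))
im=arm.get_image('wrist');cv2.imwrite('pics/w20.png',im);crop(cv2.convertScaleAbs(im,alpha=1.5),260,70,380,160,4,'pics/w20c.png')
im=arm.get_image('scene');crop(cv2.convertScaleAbs(im,alpha=1.5),250,220,380,320,6,'pics/s20.png')
im=arm.get_image('top');crop(cv2.convertScaleAbs(im,alpha=1.3),220,170,420,320,4,'pics/t20.png')
o=arm.get_obs();print(o['tool_pos'],o['contact_force'])
E
```

```text
23.6333 [ 0.53202881 -0.01811956  0.07122576] [-3.05929247 -0.49299421  9.53014706] [2.73473464e-04 5.78499350e-01 1.13374027e-02] 0.12613864175837286 [[ 9.987e-01  5.030e-02  7.000e-04]
 [ 5.030e-02 -9.987e-01 -2.000e-04]
 [ 7.000e-04  2.000e-04 -1.000e+00]]
[ 0.53204827 -0.01811613  0.07124039] [-3.49327638 -0.8065757   7.82885502]
```

View pics/w20c.png

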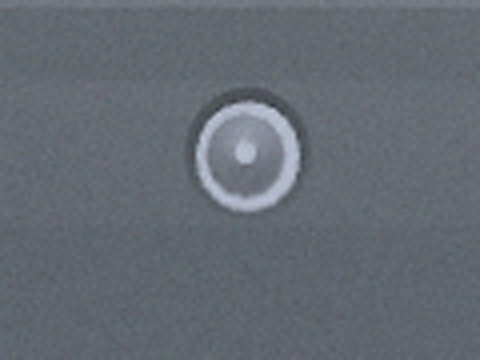

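View pics/s20.png

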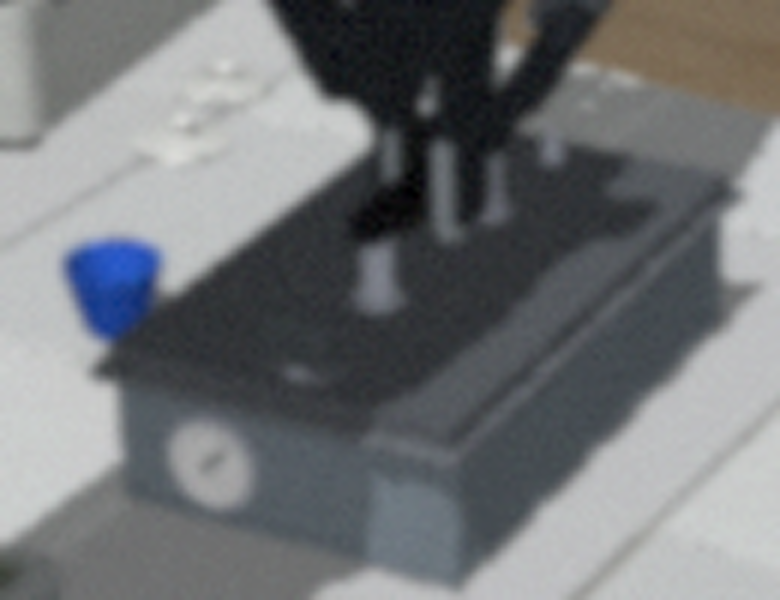

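View pics/t20.png

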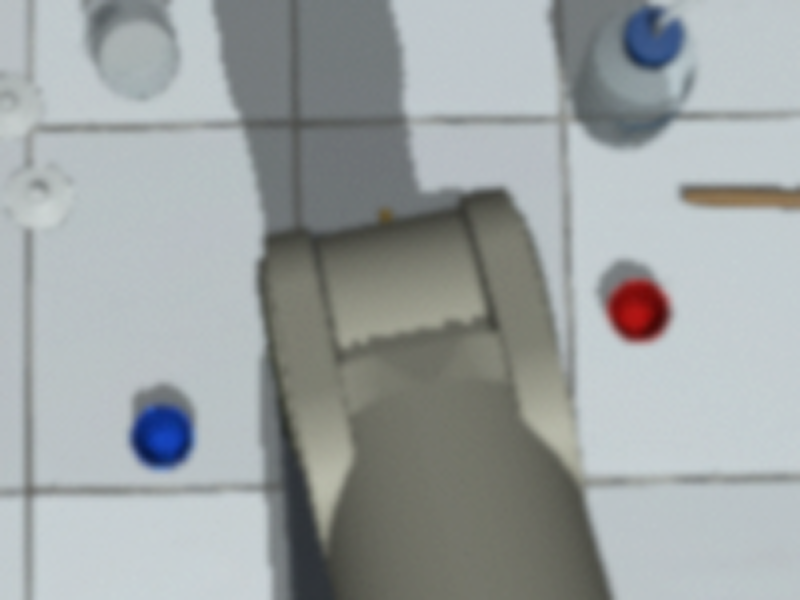

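```bash
python3 - <<'E'
from h import *
c=arm.calibration('scene')
W=np.array([.4421,-.0227]);u=np.array([-.05,.99875])
pts=[(*W,.0795),(*(W+.013*u),.0795),(*(W-.013*u),.0795),(*W,.06),(.6219,-.0137,.073),(.6219,-.0137,.06)]
print(((proj(c,pts)-[250,220])*6).round())
# cover corners at underside heights
t=np.array([.99875,.05]);C=np.array([.532,-.0182])
for a in(-.104,.104):
  for b in(-.064,.064): print(a,b,[((proj(c,[(*(C+a*t+b*u),z)])-[250,220])*6).round().tolist() for z in(.054,.059,.0607)])
im=arm.get_image('scene')
g=cv2.createCLAHE(4,(4,4)).apply(cv2.cvtColor(im,cv2.COLOR_BGR2GRAY))
crop(g,250,220,380,320,6,'pics/s21.png')
im=arm.get_image('wrist');cv2.imwrite('pics/w21.png',im)
for i in range(3):
    o=arm.get_obs();print(o['t'],o['tool_pos'],o['contact_force'].round(2),o['moment'].round(3)); arm.get_image('top')
E
```

```text
[[300. 312.]
 [265. 304.]
 [335. 320.]
 [302. 367.]
 [557. 123.]
 [557. 155.]]
-0.104 -0.064 [[[459.0, 447.0]], [[458.0, 432.0]], [[458.0, 428.0]]]
-0.104 0.064 [[[112.0, 360.0]], [[111.0, 347.0]], [[111.0, 342.0]]]
0.104 -0.064 [[[734.0, 188.0]], [[734.0, 175.0]], [[735.0, 171.0]]]
0.104 0.064 [[[422.0, 125.0]], [[422.0, 113.0]], [[422.0, 109.0]]]
23.8833 [ 0.53204378 -0.01809479  0.07124486] [-2.15  0.15  8.57] [ 0.023  0.609 -0.004]
23.9333 [ 0.5320293  -0.01810395  0.07124425] [-3.54 -0.11  8.92] [0.1   0.679 0.029]
23.9833 [ 0.53201432 -0.01809221  0.07123778] [-3.36 -0.7   8.62] [-0.003  0.676  0.014]
```

View pics/s21.png

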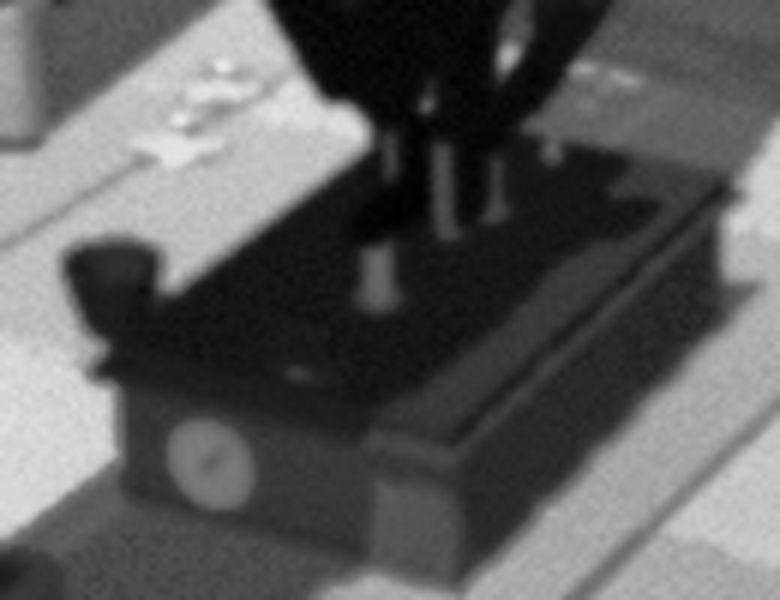

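View pics/w21.png

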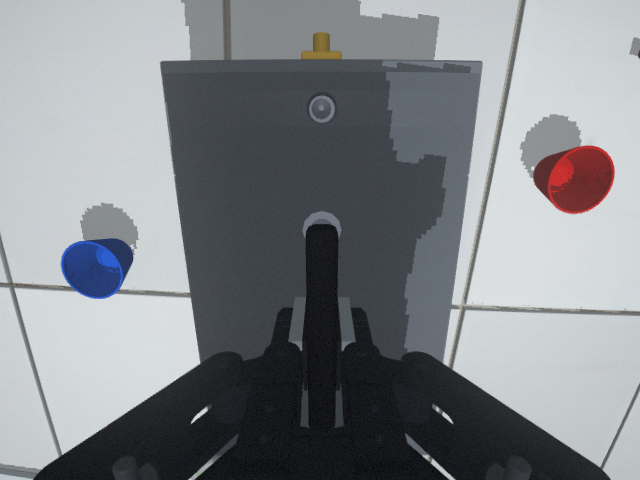

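apply_moves(
  rows=[
    [[-0.06,0,0,0],[0,0,0.03,0],[0,0,0,0],[0,0,0,0],[0,0,0,0]],
  ],
)

```text
t: 24.45
tool_pos: [0.532, -0.0181, 0.0713]
tcp_rot: [[0.999, 0.05, 0.002], [0.05, -0.999, 0.0], [0.002, -0.0, -1.0]]
contact_force: [2.8, -0.0, 5.5]
finger_gap: 0.127
```

```bash
python3 - <<'E'
from h import *
for i in range(3):
    o=arm.get_obs();print(o['t'],o['tool_pos'],o['contact_force'].round(2),o['moment'].round(3)); im=arm.get_image('wrist')
crop(cv2.convertScaleAbs(im,alpha=1.5),260,70,380,160,6,'pics/w22c.png')
E
```

```text
24.45 [ 0.53200476 -0.01808919  0.07130379] [ 2.78 -0.03  5.5 ] [ 0.048 -0.505 -0.01 ]
24.5 [ 0.53200405 -0.01807506  0.07131208] [ 1.92 -0.6   5.03] [-0.007 -0.543 -0.029]
24.55 [ 0.53199244 -0.01808408  0.07131228] [2.14 0.36 5.39] [-0.017 -0.527  0.016]
```

View pics/w22c.png

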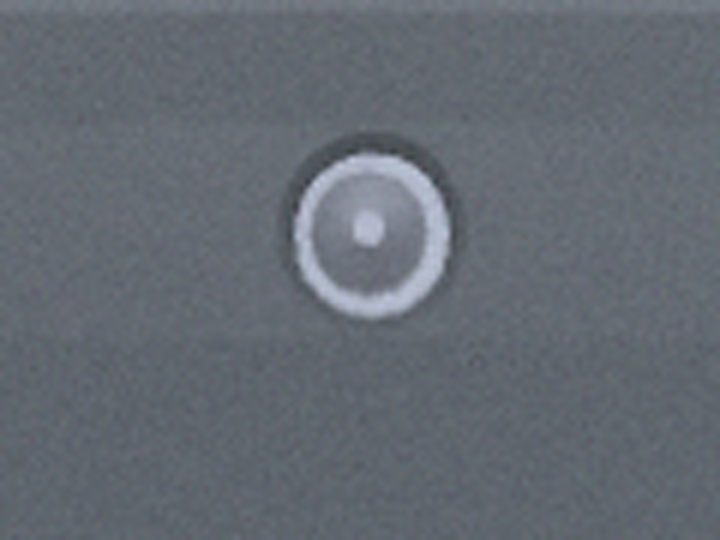

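apply_moves(
  rows=[
    [[0.03,0,0,0],[0,0,-0.02,0],[0,0,0,0],[0,0,0,0],[0,0,0,0],[0,0,0,0]],
  ],
)

```text
t: 25.1
tool_pos: [0.532, -0.0181, 0.0712]
tcp_rot: [[0.999, 0.05, 0.001], [0.05, -0.999, -0.0], [0.001, 0.0, -1.0]]
contact_force: [1.3, -0.2, 7.7]
finger_gap: 0.128
```

```bash
python3 - <<'E'
from h import *
for i in range(6):
    o=arm.get_obs();print(o['t'],o['tool_pos'].round(5),o['contact_force'].round(2),o['moment'].round(3),o['finger_gap']); im=arm.get_image('scene' if i%2 else 'wrist'); 
crop(cv2.convertScaleAbs(im,alpha=1.8),250,225,330,285,9,'pics/s23.png')
E
```

```text
25.1 [ 0.53198 -0.01812  0.07121] [ 1.26 -0.16  7.73] [ 0.039 -0.06   0.02 ] 0.12836334805082059
25.15 [ 0.53197 -0.01812  0.07122] [-0.74 -0.93  7.87] [ 0.021 -0.105  0.006] 0.12735837725343774
25.2 [ 0.532   -0.01813  0.07125] [0.04 0.28 8.65] [-0.016 -0.074 -0.012] 0.12571616315220555
25.25 [ 0.53201 -0.01809  0.07124] [0.61 0.1  7.8 ] [ 0.013 -0.021 -0.005] 0.12564975082974764
25.3 [ 0.53199 -0.01811  0.07123] [ 0.57 -0.87  7.95] [ 0.026 -0.064 -0.02 ] 0.12859244476645287
25.35 [ 0.53199 -0.01807  0.07122] [0.13 0.39 8.56] [ 0.049 -0.089 -0.021] 0.12758933544481763
```

View pics/s23.png

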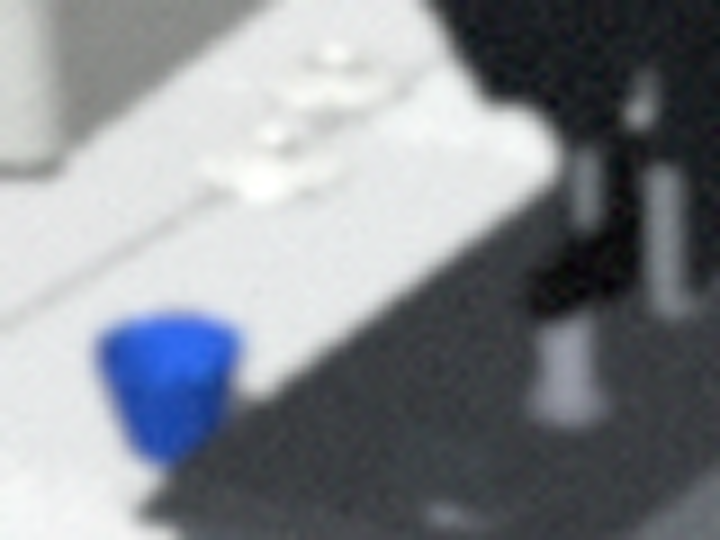

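apply_moves(
  rows=[
    [[0,0,0.05,0],[0,0,0,0],[0,0,0,0],[0,0,0,0],[0,0,0,0]],
  ],
)

```text
t: 25.82
tool_pos: [0.532, -0.0181, 0.0714]
tcp_rot: [[0.999, 0.05, 0.001], [0.05, -0.999, 0.0], [0.001, -0.0, -1.0]]
contact_force: [2.8, 0.4, 4.7]
finger_gap: 0.124
```

apply_moves(
  rows=[
    [[0,0,0.05,0],[0,0,0,0],[0,0,0,0],[0,0,0,0],[0,0,0,0]],
  ],
)

```text
t: 26.23
tool_pos: [0.5315, -0.0181, 0.0717]
tcp_rot: [[0.999, 0.05, 0.0], [0.05, -0.999, 0.0], [0.0, -0.0, -1.0]]
contact_force: [2.9, 0.6, 3.1]
finger_gap: 0.131
```

apply_moves(
  rows=[
    [[0,0,0.05,0],[0,0,0,0],[0,0,0,0],[0,0,0,0],[0,0,0,0]],
  ],
)

```text
t: 26.65
tool_pos: [0.5313, -0.0181, 0.0721]
tcp_rot: [[0.999, 0.05, -0.0], [0.05, -0.999, 0.0], [-0.0, -0.0, -1.0]]
contact_force: [3.6, -0.5, 3.5]
finger_gap: 0.126
```

```bash
python3 - <<'E'
from h import *
for i in range(2):
    o=arm.get_obs();print(o['t'],o['tool_pos'].round(5),o['contact_force'].round(2),o['moment'].round(3),o['finger_gap']); im=arm.get_image('wrist'); 
E
```

```text
26.65 [ 0.53129 -0.01814  0.07206] [ 3.59 -0.52  3.46] [-0.003 -0.499  0.081] 0.12576774371185803
26.7 [ 0.53131 -0.01813  0.07207] [1.98 0.43 2.99] [-0.012 -0.458  0.028] 0.13030847383726524
```

apply_moves(
  rows=[
    [[0,0,0.1,0],[0,0,0.1,0],[0.07,0,0.05,0],[0,0,0,0],[0,0,0,0],[0,0,0,0]],
  ],
)

```text
t: 27.25
tool_pos: [0.5315, -0.0182, 0.0742]
tcp_rot: [[0.999, 0.05, -0.001], [0.05, -0.999, 0.0], [-0.001, -0.0, -1.0]]
contact_force: [-0.9, -0.6, -1.5]
finger_gap: 0.127
```

```bash
python3 - <<'E'
from h import *;import pickle
for i in range(3):
    o=arm.get_obs();print(o['t'],o['tool_pos'].round(5),o['contact_force'].round(2),o['moment'].round(3),o['tcp_rot'][2].round(4),o['finger_gap']); c=arm.calibration('wrist');im=arm.get_image('wrist'); 
crop(cv2.convertScaleAbs(im,alpha=1.5),260,70,380,160,6,'pics/w24c.png');pickle.dump((c,o),open('w24.pkl','wb'))
E
```

```text
27.25 [ 0.53151 -0.01817  0.07417] [-0.89 -0.58 -1.53] [-0.004  0.139 -0.011] [-1.4e-03 -1.0e-04 -1.0e+00] 0.12703034103399077
27.3 [ 0.53167 -0.01817  0.07427] [-0.3  -1.01 -1.24] [0.026 0.098 0.039] [-1.1e-03 -1.0e-04 -1.0e+00] 0.12617529259747373
27.35 [ 0.53178 -0.01814  0.07433] [-0.4   0.02 -0.9 ] [0.034 0.074 0.026] [-9.e-04 -1.e-04 -1.e+00] 0.12882323199707357
```

View pics/w24c.png

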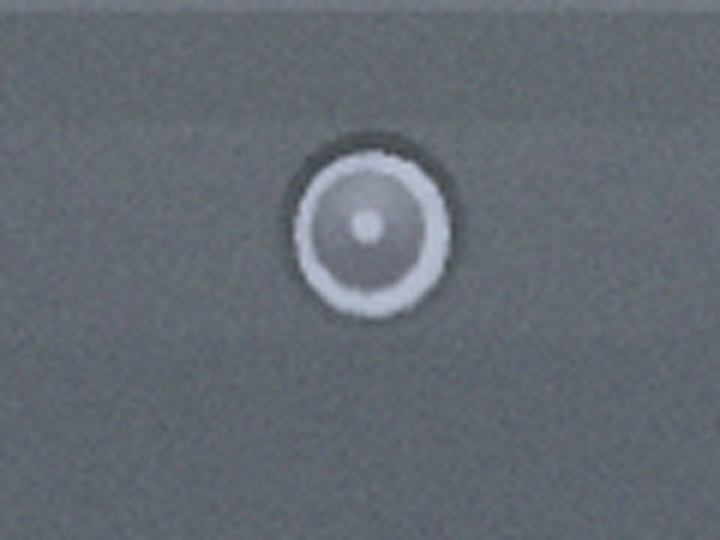

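apply_moves(
  rows=[
    [[0,0,0,0],[0,0,0,0],[0,0,0,0],[0,0,-0.05,0],[0,0,-0.05,0],[0,0,0,0],[0,0,0,0],[0,0,0,0],[0,0,0,0],[0,0,0,0]],
  ],
)

```text
t: 28.23
tool_pos: [0.5322, -0.0181, 0.0737]
tcp_rot: [[0.999, 0.05, 0.0], [0.05, -0.999, 0.0], [0.0, -0.0, -1.0]]
contact_force: [-1.6, -0.2, 0.1]
finger_gap: 0.127
```

apply_moves(
  rows=[
    [[0,0,-0.05,0],[0,0,-0.05,0],[0,0,0,0],[0,0,0,0],[0,0,0,0],[0,0,0,0],[0,0,0,0]],
  ],
)

```text
t: 28.82
tool_pos: [0.5323, -0.0181, 0.0728]
tcp_rot: [[0.999, 0.05, 0.0], [0.05, -0.999, 0.0], [0.0, -0.0, -1.0]]
contact_force: [0.2, 0.1, 1.5]
finger_gap: 0.127
```

apply_moves(
  rows=[
    [[0,0,-0.05,0],[0,0,0,0],[0,0,0,0],[0,0,0,0],[0,0,0,0],[0,0,0,0]],
  ],
)

```text
t: 29.32
tool_pos: [0.5322, -0.0182, 0.0722]
tcp_rot: [[0.999, 0.05, 0.0], [0.05, -0.999, 0.0], [0.0, -0.0, -1.0]]
contact_force: [-2.2, -1.1, 2.6]
finger_gap: 0.132
```

```bash
python3 - <<'E'
from h import *;import pickle
for i in range(3):
    o=arm.get_obs();print(o['t'],o['tool_pos'].round(5),o['contact_force'].round(2),o['moment'].round(3),o['tcp_rot'][2].round(4),o['finger_gap']); c=arm.calibration('wrist');im=arm.get_image('wrist')
E
```

```text
29.3167 [ 0.53223 -0.01815  0.07222] [-2.2  -1.11  2.62] [0.    0.303 0.003] [ 2.e-04 -1.e-04 -1.e+00] 0.1322171593905952
29.3667 [ 0.53225 -0.01814  0.07223] [-1.36  0.36  2.62] [-0.043  0.223  0.02 ] [ 2.e-04 -0.e+00 -1.e+00] 0.13034653892970594
29.4167 [ 0.53225 -0.01814  0.07222] [-0.51 -0.62  2.86] [-0.02   0.31   0.021] [ 1.e-04 -0.e+00 -1.e+00] 0.11978868801345471
```

apply_moves(
  rows=[
    [[0,0,-0.05,0],[0,0,0,0],[0,0,0,0],[0,0,0,0],[0,0,0,0],[0,0,0,0]],
  ],
)

```text
t: 29.97
tool_pos: [0.5323, -0.0181, 0.0717]
tcp_rot: [[0.999, 0.05, 0.0], [0.05, -0.999, 0.0], [0.0, -0.0, -1.0]]
contact_force: [-1.9, -1.5, 3.5]
finger_gap: 0.126
```

apply_moves(
  rows=[
    [[0,0,-0.03,0],[0,0,0,0],[0,0,0,0],[0,0,0,0],[0,0,0,0],[0,0,0,0]],
  ],
)

```text
t: 30.47
tool_pos: [0.5323, -0.0181, 0.0714]
tcp_rot: [[0.999, 0.05, 0.0], [0.05, -0.999, 0.0], [0.0, -0.0, -1.0]]
contact_force: [-0.9, -0.3, 4.6]
finger_gap: 0.126
```

```bash
python3 - <<'E'
from h import *;import pickle
for i in range(3):
    o=arm.get_obs();print(o['t'],o['tool_pos'].round(5),o['contact_force'].round(2),o['moment'].round(3),o['tcp_rot'][2].round(4),o['finger_gap']); c=arm.calibration('wrist');im=arm.get_image('wrist')
E
```

```text
30.4667 [ 0.5323  -0.01811  0.07144] [-0.88 -0.27  4.62] [-0.047  0.319  0.01 ] [ 3.e-04 -1.e-04 -1.e+00] 0.12559759803492387
30.5167 [ 0.53225 -0.01809  0.07142] [-1.24 -1.03  5.13] [0.013 0.291 0.057] [ 2.e-04 -1.e-04 -1.e+00] 0.12499973844213087
30.5667 [ 0.53224 -0.01812  0.07142] [-1.29 -0.4   4.24] [-0.047  0.289  0.021] [ 2.e-04 -0.e+00 -1.e+00] 0.1278576465252795
```

apply_moves(
  rows=[
    [[0,0,-0.03,0],[0,0,0,0],[0,0,0,0],[0,0,0,0],[0,0,0,0],[0,0,0,0]],
  ],
)

```text
t: 31.12
tool_pos: [0.5323, -0.0181, 0.0713]
tcp_rot: [[0.999, 0.05, 0.0], [0.05, -0.999, -0.0], [0.0, 0.0, -1.0]]
contact_force: [-2.5, -0.7, 5.9]
finger_gap: 0.125
```

```bash
python3 - <<'E'
from h import *;import pickle
for i in range(3):
    o=arm.get_obs();print(o['t'],o['tool_pos'].round(5),o['contact_force'].round(2),o['moment'].round(3),o['tcp_rot'][2].round(4),o['finger_gap']); c=arm.calibration('wrist');im=arm.get_image('wrist')
crop(cv2.convertScaleAbs(im,alpha=1.5),260,70,380,160,4,'pics/w25c.png')
E
```

```text
31.1167 [ 0.53226 -0.01812  0.07129] [-2.54 -0.73  5.93] [-0.047  0.36   0.026] [ 2.e-04  0.e+00 -1.e+00] 0.12521573069430325
31.1667 [ 0.53226 -0.01812  0.07131] [-3.54 -0.15  6.4 ] [-0.046  0.481  0.005] [ 2.e-04  1.e-04 -1.e+00] 0.1292621801050494
31.2167 [ 0.53224 -0.01812  0.07128] [-2.28  0.6   6.86] [-0.062  0.462  0.025] [ 2.e-04  0.e+00 -1.e+00] 0.12616477637885937
```

View pics/w25c.png

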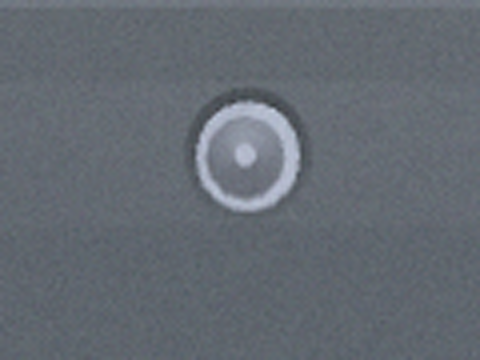

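```bash
python3 - <<'E'
from h import *;import pickle
c7=pickle.load(open('w7.pkl','rb'));c11=pickle.load(open('w11.pkl','rb'))
a=cv2.resize(cv2.imread('pics/w11.png')[245:345,440:550],None,fx=5,fy=5,interpolation=2)
b=cv2.resize(cv2.imread('pics/w7.png')[90:165,290:365],None,fx=6,fy=6,interpolation=2)
cv2.imwrite('pics/n11.png',a);cv2.imwrite('pics/n7.png',b)
E
```

```text
(no output)
```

View pics/n11.png

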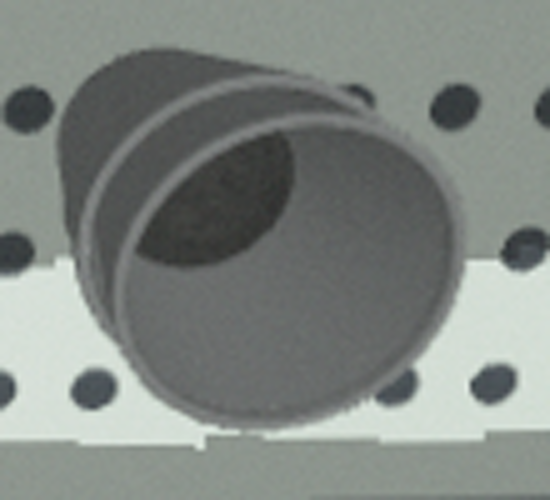

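View pics/n7.png

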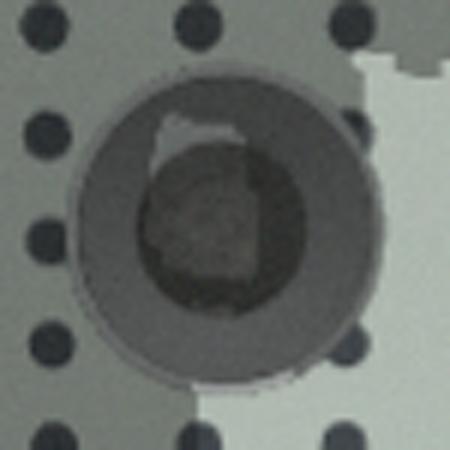

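apply_moves(
  rows=[
    [[-0.02,0,0,0],[0,0,0,0],[0,0,0,0],[0,0,0,0],[0,0,0,0]],
  ],
)

```text
t: 31.68
tool_pos: [0.5323, -0.0181, 0.0713]
tcp_rot: [[0.999, 0.05, 0.001], [0.05, -0.999, 0.0], [0.001, 0.0, -1.0]]
contact_force: [-1.5, -1.1, 5.3]
finger_gap: 0.127
```

```bash
python3 - <<'E'
from h import *
for i in range(4):
    o=arm.get_obs();print(o['t'],o['tool_pos'].round(5),o['contact_force'].round(2),o['moment'].round(3),o['finger_gap']); im=arm.get_image('scene')
crop(cv2.convertScaleAbs(im,alpha=2.2),270,255,340,305,10,'pics/s30.png')
cv2.imwrite('pics/s30f.png',im)
E
```

```text
31.6833 [ 0.53227 -0.01812  0.07134] [-1.51 -1.06  5.33] [-0.069  0.285 -0.015] 0.12749380477636812
31.7333 [ 0.53226 -0.01811  0.07135] [-2.81  0.34  5.21] [-0.093  0.33  -0.026] 0.12214263844245596
31.7833 [ 0.53224 -0.01809  0.07132] [-1.53  0.03  5.13] [-0.04   0.252  0.027] 0.12340962211833055
31.8333 [ 0.53225 -0.01809  0.07133] [-1.15 -0.33  5.46] [-0.067  0.262  0.003] 0.12821953250446716
```

View pics/s30.png

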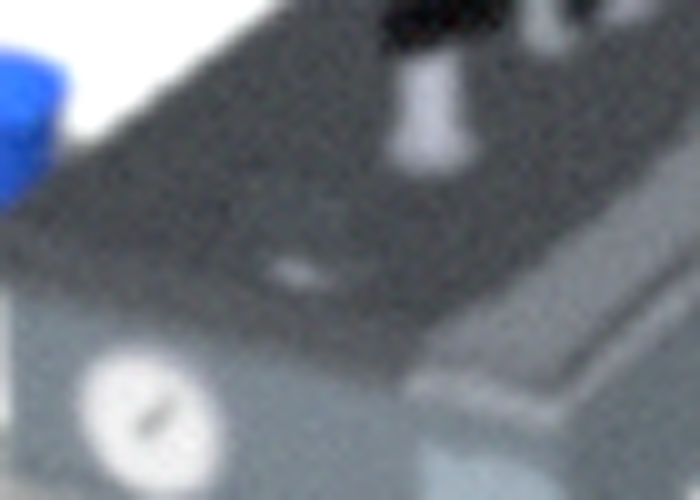

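View pics/s30f.png

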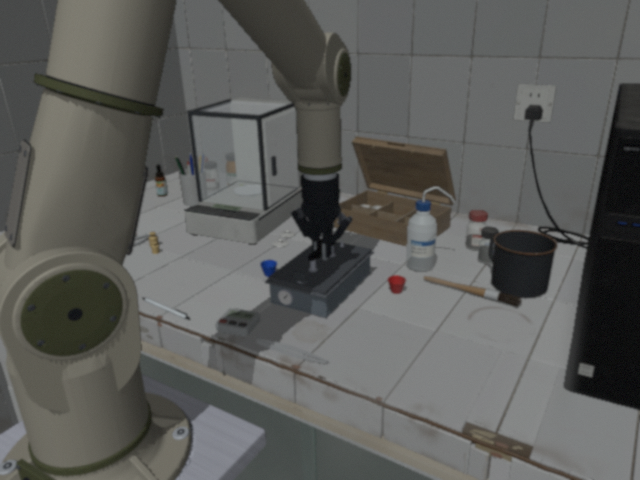

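```bash
python3 - <<'E'
from workcell import arm
print(arm.close_job()); o=arm.get_obs();print(o['t'],o['tool_pos'],o['contact_force'])
E
```

```text
the job is handed in; nothing more can be done
None
the job is handed in; nothing more can be done
```

I did the whole job in the order asked and handed it in at about 31.8 s. No verdict is reported.

- **Crucible:** I nested the loose crucible upright into the inner one and let it go. The wrist picture afterwards showed it standing straight in the inner one, its rim well above the inner rim.
- **Wing:** I turned it from about 0.98 rad to within about 0.002 rad of the box's y axis.
- **Cover:** I took it by its bar, set it with the dowel centred in the hole and the slot over the wing, and pressed it down.
- **Last readings:** the push was about 5.3 N, with the TCP steady at z = 71.3 mm. By my estimate the cover lies about 2 mm above the flange, so its top is about 1.5 mm under the wing. The neck shows as a small light spot at the wing in the scene picture.

**Checks that disagreed or fell short:**
- At about 2 mm the resistance became much stiffer than the gasket's 2 N per mm. I could not find the cause; the washers round the stud and dowel are my guess. I took the force no higher than about 9.5 N, then eased off.
- A side force of about 1.5 N along x and a small moment remained.
- The wing was too dark in the last pictures to measure its angle again. That it is still in line rests on the earlier measurement and on the slot having passed over it.

The beaker, lids, brush and coloured crucibles were not touched.

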